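# Wind the tube rack in front of the scanner and start the scan

### The arm

A 6-joint arm with a two-finger parallel gripper is mounted at the origin on the work surface. World frame = base frame: x ahead of the robot, y to its left, z up, the work surface at z = 0. Lengths are in mm, angles in rad, forces in N, time in s.
With the tool pointing down it reaches from about 275 to 1000 mm from the base axis. Payload 8.4 kg.
Tool frame: the origin (TCP) lies at the centre of the arm's flange, where the gripper is bolted on; the fingertips stand r.tip_extent ahead of it and the grasp point (between the pads) lies 155 mm ahead of it (r.tip_extent is the distance from the TCP to the fingertips, in mm); z points along the fingers, y is the direction in which the jaws open and shut (so a half turn about z gives the same grasp; the last joint's range is limited). The gripper opens to 85 mm and grips with 20 to 120 N. Pads are 22 mm wide; open, the fingers measure 114 mm over their backs; the gripper's body (76 mm by 85 mm) begins 54 mm behind the grasp point. The pads swing forward as they close: fully open they stand 13 mm farther back than shut.
Start: joints at [-1.238, 0.353, 1.633, -0, 1.155, -0.002], TCP at [205.362, -590.302, 404.681] pointing down, gripper open.
Joint ranges: [-2.63, 2.63], [-0.92, 2.1], [0.06, 2.66], [-1.3, 4.44], [0, 2.69], [-3.02, 3.02]. Speed limits (rad/s): [2.22, 2.22, 2.79, 3.14, 3.14, 3.14].

### API

Orientations are given as [roll, pitch, yaw] about the fixed x, y, z axes, in that order (R = Rz(yaw) Ry(pitch) Rx(roll)).
In Python, from rig import sense, grab_frame, job, r gives the robot as it stands. The module is installed in compiled form; this text tells all that it offers.
- The arm moves only by the shell command python3 -m creep 'ROWS' [FORCE]. ROWS is JSON, a list of rows, each a list of 7 numbers: the turn, a rotation vector about the tool's x, y, z in rad, then the shift along the tool's x, y, z in mm, then the closure, from 0 (fully open) to 1 (shut). In form: [[wx, wy, wz, dx, dy, dz, fingers], ...]. A call has 1 to 10 rows; each row shifts and turns the pose as measured when the row begins, along the tool's axes as they then stand; what a row does not reach is not made up. A row lasts 1/12 s, in which the tool goes at most 41.7 mm and 7.16 degrees, less where a joint would pass 70% of its speed; a pose out of reach is approached as far as the arm can. A call with a gripper value outside its range is refused whole. The fingers move at their own pace and stop on an object; FORCE is the grip in N (left out, the last holds). Time passes only in rows, so rows that do not move let the fingers close. It gives the time, the measured TCP pose, the force and the opening at its end, in the units of the state.
- sense(): the state, without advancing time (a new reading comes with each control period).
- grab_frame(name): name is "scene" or "top"; returns a dict with "color" (384x512x3 uint8, red, green, blue), "mtx" (3x3 intrinsics, pixels), "distortion" ([k1, k2, p1, p2, k3] as OpenCV has them; the pictures are not rectified), "T" (4x4, takes a point from camera to world coordinates). Camera axes: x right, y down, z forward; pixel columns grow to the right and rows downward; lengths in mm; the calibration is good to about 2 mm. A picture is of the moment at which its call begins. There is no depth.
- job.sign_off(): hands the job in, once; it reports no verdict.
The state is a dict: "clock": time; "qpos": joint angles; "qvel": joint speeds; "joint_efforts": joint torques, N m; "eef_pos": TCP position; "tcp_rot": TCP orientation; "contact_force": force on the tool from outside, world axes, zero at the start; "wrist_torque": the same for the moment, N m; "opening": opening from 0.0 (shut) to 1.0 (fully open).
Only numpy, scipy, OpenCV 4.12 (cv2) and the standard library are available. Lean on these libraries where they do the work, as an engineer would, in place of code of your own. Each camera call takes 0.05 s, during which the arm holds its last target.

### The job

Fit the loose crank fully home on the square shaft end of the rack stage and wind it by its knob, some two to three full turns clockwise, until the pointer on the tube rack's carriage lines up with the mark on the scanner. Then press the scanner's button fully down and let it come up again; leave the crank on the shaft. Move the rack only by the crank, do not press the button before the rack is in line, and leave the timer, the beaker and the tip box where they are.

Things in the scene. Friction and masses are not known exactly. Their poses are not given: they have to be found in the camera images.
- crank: Loose steel crank, 0.29 kg, standing socket down. Origin: centre of the socket mouth (hub underside); z up, x along the arm to the knob. Hub 28 x 28 mm, 32 mm tall, square socket 18.5 mm wide, 32 mm deep, open downward, sides parallel to x and y. Flat arm 22 mm wide from x = -38 to 80 mm, z = 32 to 42 mm, with a round counterweight (20 mm across, 12 mm high) on it at x = -28 mm.
- crank_lug (a point): Centre of the square lug on top of the arm, straight above the hub: 24 x 24 mm, 22 mm tall, sides parallel to crank x and y, 42 to 64 mm above the crank's origin (this point: 53 mm). The place to hold the crank for fitting, fingers on the sides that face crank +y and -y.
- crank_knob (a point): Point on the axis of the winding knob, 65 mm from the crank's axis and 72 mm above the crank's origin. Upright round black plastic knob, 24 mm across, from 44 to 92 mm above the crank's origin; it spins freely on its pin, so a hand can keep its own direction while the knob goes round; it wants a firm grip (about 25 N).
- stage: Fixed rack stage: aluminium bed 90 mm wide (x) and 350 mm long (y from -190 to +160 mm), rails up to 30 mm high. Origin on the bench, y along the rails, away from the grey gearbox (85 x 80 x 50 mm high, centred at y = -150 mm). On the rails the carriage (88 x 88 mm) with a blue tube rack, cap tops 102 mm above the bench.
- shaft_seat (a point): On the axis of the upright square shaft end on the gearbox, 54 mm above the bench, on a round collar (42 mm across) on which the seated crank rests. Square 16 mm wide up to 18 mm above this point, tapering to 12 mm at 23 mm, then a blunt cone to 30 mm. Its x and y are parallel to the square's sides and turn with the shaft. The crank fits in any of four quarter-turn positions.
- shaft (a joint): Turning angle of the shaft, rad, growing clockwise seen from above. The carriage moves 30 mm per full turn (4.775 mm per rad) along the stage's +y, away from the gearbox. Stops at -0.3 and 24 rad. Turning needs less than 0.1 N m, and it stays where it is left.
- carriage: The aluminium carriage with the blue tube rack and its tubes, on the rails. Origin at the centre of its underside, 30 mm above the bench; 88 x 88 mm, 72 mm tall. Geared to the shaft: not to be pushed by hand.
- rack_pointer (a point): Tip of the dark pointer on the carriage, at the middle of the rack, on its scanner side, 95 mm above the bench. It starts 60 to 92 mm short of the mark, measured along the rails.
- scanner: Fixed white scanner box, 75 (x) x 90 (y) x 78 mm high, beside the rails, on the far side from the robot, axes parallel to the stage's. Origin on the bench under its centre.
- scan_mark (a point): Dark index line on top of the scanner, at the edge next to the rails, 80 mm above the bench; axes as the stage's. The rack is in line when rack_pointer and scan_mark have the same y along the rails.
- button (a joint): Press depth of the scanner's round black push button, m: 0 up, 0.006 fully down, spring, 5 N at full depth.
- button_top (a point): Centre of the top of the button's cap (26 mm across), on top of the scanner, about 10 mm off its centre; pressed straight down.
- timer: Bystander: loose white bench timer lying flat, 62 x 75 x 22 mm. Origin at the centre of its underside.
- beaker: Bystander: loose glass beaker, 76 mm across, 95 mm tall. Origin at the centre of its underside.
- tip_box: Bystander: loose closed box of pipette tips, 89 x 124 x 77 mm tall. Origin at the centre of its underside.

How it is judged (in metres and radians):
On the way, in this order (a step that is already met when the one before it is completed fails the run):
1. the crank sits fully home on the square shaft end (horizontal distance between crank and shaft_seat below 0.004 m and z of crank in the frame of shaft_seat below 0.004 m and angle between crank's own z axis and vertical below 0.1 rad and value of joint shaft below 3 rad), for 0.2 s.
2. with the crank on the shaft, the rack has been wound into line with the scanner's mark (horizontal distance between crank and shaft_seat below 0.004 m and z of crank in the frame of shaft_seat below 0.004 m and angle between crank's own z axis and vertical below 0.1 rad and y of rack_pointer in the frame of scan_mark between -0.0055 and 0.0055 m), for 0.3 s.
3. the button is pressed fully down with the rack in line (value of joint button above 0.005 m and y of rack_pointer in the frame of scan_mark between -0.0055 and 0.0055 m), for 0.03 s.
At the end, for the whole second after the job is handed in: The crank is on the shaft, fully home (within 4 mm of its seat in height and sideways, upright within 0.1 rad) and at rest; the carriage's pointer is within 5.5 mm of the scanner's mark along the rails; the button has been pressed at least 5 mm and has come up again (under 1.5 mm) (all of step 2 and value of joint button below 0.0015 m and linear speed of crank below 0.02 m/s and velocity of joint shaft between -0.05 and 0.05 rad/s); the robot touches nothing.
It fails at once if the button is pressed before the rack is in line (value of joint button above 0.003 m and not (y of rack_pointer in the frame of scan_mark between -0.0055 and 0.0055 m)).
It fails at once if the rack or the shaft is turned or pushed directly, not by the crank (contact force between any of the arm, the fingers and carriage above 5 N or contact force between the fingers and shaft above 5 N).
It fails at once if a bystander is moved by more than 30 mm or tipped (distance of any of timer, beaker, tip_box from where it was at the start of the episode above 0.03 m or angle between any of timer, beaker, tip_box's own z axis and vertical above 0.4 rad).
It also fails if it takes over 69 s, if anything falls off the work surface, if the arm or the gripper's body presses on something with over 40 N, if the wrist force passes 120 N, or if a joint passes its speed limit or range.

## Working session

There is one attempt and no reset: what is moved stays moved. The work goes in short steps, Python scripts to look and compute and a shell command to move; the robot and the scene stay as the last step left them, time stands still between calls to the robot, and variables do not carry over. Pictures are saved under pics/ and viewed, and the job is handed in when it is done.

```bash
mkdir -p pics
cat > h.py <<'E'
from rig import sense, grab_frame, job, r
import numpy as np, cv2
from scipy.spatial.transform import Rotation as R
def snap(name,out):
    f=grab_frame(name); np.savez('pics/'+out+'.npz',**{k:np.array(f[k]) for k in ('color','mtx','distortion','T')})
    cv2.imwrite('pics/'+out+'.png',f['color'][:,:,::-1]); return f
def load(out): return dict(np.load('pics/'+out+'.npz'))
def crop(out,x0,y0,x1,y1,s,name):
    im=load(out)['color'][y0:y1,x0:x1,::-1]
    cv2.imwrite('pics/'+name+'.png',cv2.resize(im,None,fx=s,fy=s,interpolation=cv2.INTER_CUBIC))
def ray(f,uv):
    p=cv2.undistortPoints(np.array([[uv]],float),f['mtx'],f['distortion'])[0,0]
    d=f['T'][:3,:3]@np.array([p[0],p[1],1]); return f['T'][:3,3],d/np.linalg.norm(d)
def onz(f,uv,z):
    o,d=ray(f,uv); return o+d*(z-o[2])/d[2]
def proj(f,P):
    T=np.linalg.inv(f['T']); P=np.atleast_2d(np.array(P,float))
    q,_=cv2.projectPoints(P,cv2.Rodrigues(T[:3,:3])[0],T[:3,3],f['mtx'],f['distortion']); return q[:,0]
def tri(fa,ua,fb,ub):
    o1,d1=ray(fa,ua);o2,d2=ray(fb,ub)
    A=np.stack([d1,-d2],1); s=np.linalg.lstsq(A,o2-o1,rcond=None)[0]
    a=o1+d1*s[0];b=o2+d2*s[1]; return (a+b)/2,np.linalg.norm(a-b)
E
python3 - <<'E'
from h import *
for n in ('scene','top'):
    f=snap(n,n+'0'); print(n,f['T'].round(3).tolist(),f['mtx'].round(1).tolist(),f['distortion'])
print(sense(), r.tip_extent)
E
```

```text
scene [[0.659, 0.55, -0.513, 1119.049], [0.752, -0.495, 0.435, -535.05], [-0.015, -0.672, -0.74, 939.688], [0.0, 0.0, 0.0, 1.0]] [[430.0, 0.0, 253.3], [0.0, 430.0, 185.5], [0.0, 0.0, 1.0]] [-0.04031849  0.          0.          0.          0.        ]
top [[-0.0, -0.992, 0.128, 350.904], [-1.0, -0.0, -0.006, -54.558], [0.006, -0.128, -0.992, 1310.794], [0.0, 0.0, 0.0, 1.0]] [[489.3, 0.0, 256.2], [0.0, 489.3, 198.3], [0.0, 0.0, 1.0]] [-0.04931636  0.          0.          0.          0.        ]
{'clock': 0.1, 'qpos': array([-1.23839099e+00,  3.53572255e-01,  1.63404055e+00,  3.66739782e-06,
        1.15522997e+00, -2.42049756e-03]), 'qvel': array([ 0.00033163, -0.0026724 , -0.00120207, -0.00117364, -0.00061174,
       -0.00119513]), 'joint_efforts': array([ 1.69874288e-04, -6.06356621e+01, -3.42820466e+01,  4.24077029e-05,
        4.14559938e-03, -1.16718650e-05]), 'eef_pos': array([ 205.29814351, -590.09862097,  404.04899718]), 'tcp_rot': array([-3.14034255e+00, -6.37930009e-06,  3.34824351e-01]), 'contact_force': array([ 0.13374163, -1.640468  ,  0.50357853]), 'wrist_torque': array([0.05899934, 0.05492471, 0.00034602]), 'opening': 0.9987733189206337} 173.4
```

View pics/scene0.png

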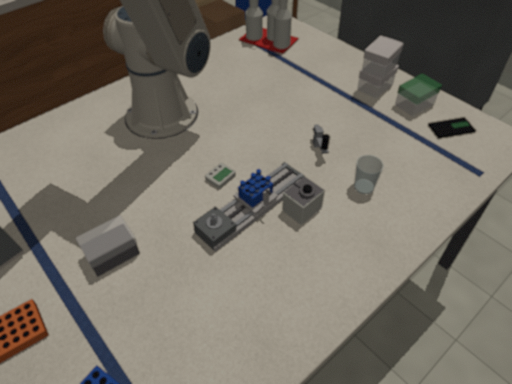

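View pics/top0.png

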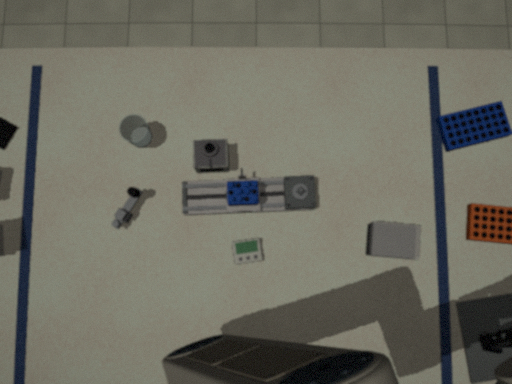

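The scene view shows the crank at about (320,138), the stage between (215,225) and (290,175), and the scanner at (303,198). In the top view the crank is at (125,207), the gearbox shaft at (301,191) and the button at (210,148). I'll enlarge these areas.

Run:
```python
from h import *
crop('top0',100,130,240,230,5.7,'c1')
crop('top0',180,130,325,225,5.5,'c2')
crop('scene0',190,110,340,250,5,'c3')
```

```text
(no output)
```

View pics/c1.png

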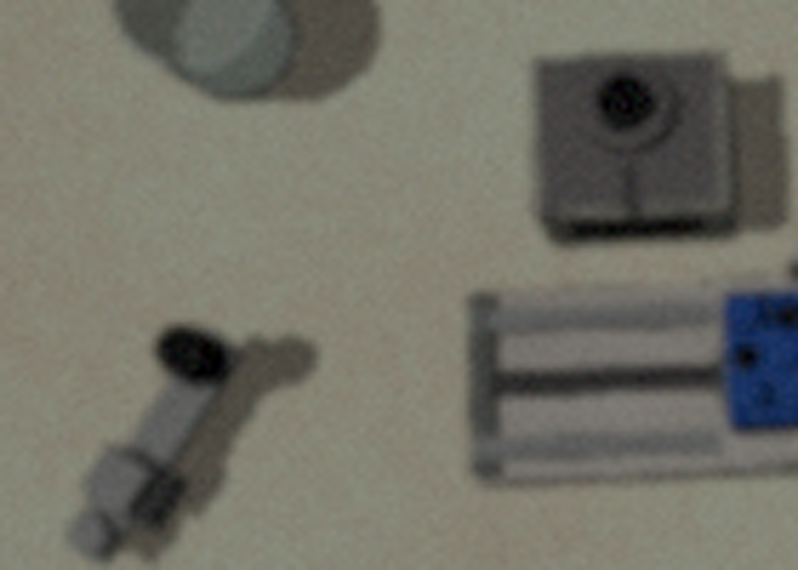

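View pics/c2.png

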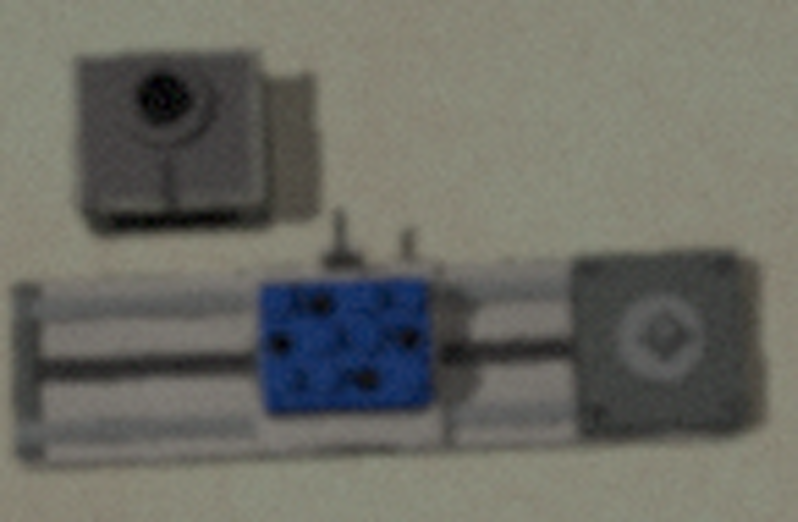

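View pics/c3.png

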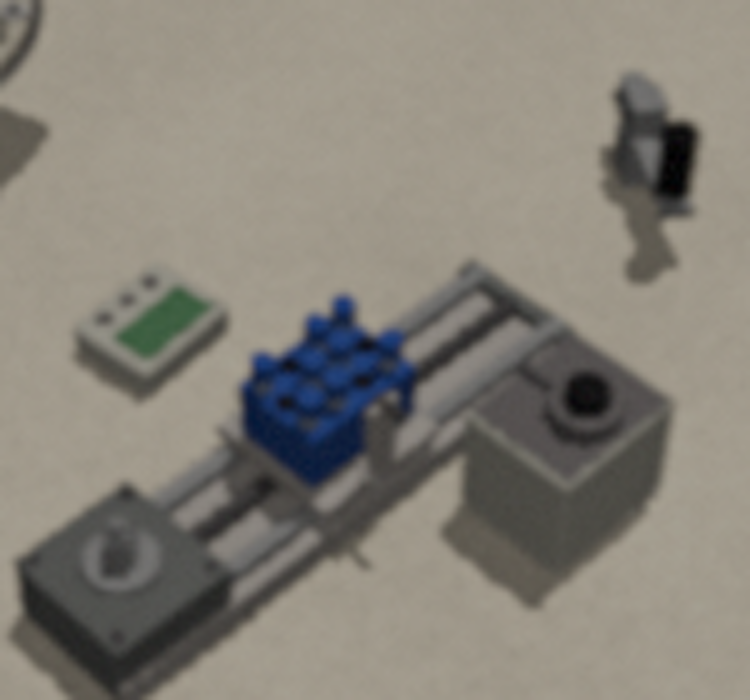

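Run:
```python
from h import *
t=load('top0');s=load('scene0')
c2=lambda u,v:(180+u/5.5,130+v/5.5)
c1=lambda u,v:(100+u/5.7,130+v/5.7)
c3=lambda u,v:(190+u/5,110+v/5)
# px centers: resize shift
print('gearbox top corners',[onz(t,c2(*p),50).round(1)[:2].tolist() for p in ((573,258),(740,250),(757,430),(580,437))])
print('collar c',onz(t,c2(661,337),54), onz(s,c3(121,560),54))
print('shaft tip tri',tri(t,c2(663,334),s,c3(117,528)))
print('bed end', onz(t,c2(14,287),10), onz(t,c2(20,462),10))
print('button',tri(t,c2(163,98),s,c3(588,392)))
print('mark',onz(t,c2(168,200),78),onz(t,c2(168,150),78),onz(s,c3(525,365),78))
print('scanner top', [onz(t,c2(*p),78).round(1)[:2].tolist() for p in ((77,58),(257,52),(268,205),(80,210))])
print('pointer tip',onz(t,c2(338,212),95), onz(t,c2(340,262),95),onz(s,c3(385,395),95))
print('knob top',onz(t,c1(187,350),92), tri(t,c1(187,350),s,c3(680,130)))
print('lug',onz(t,c1(118,480),64), onz(s,c3(640,95),64))
print('cw',onz(t,c1(92,535),54))
```

```text
gearbox top corners [[570.4, -135.9], [574.3, -215.5], [488.2, -222.2], [484.8, -138.5]]
collar c [ 531.90397412 -176.95171623   54.        ] [ 533.79173015 -173.99036379   54.        ]
shaft tip tri (array([ 530.85006868, -174.08244289,   77.64699946]), np.float64(3.5668145063326664))
bed end [562.81713107 135.34112156  10.        ] [476.78295798 130.79498768  10.        ]
button (array([637.9936683 ,  57.09311134,  97.76955649]), np.float64(3.852502494178145))
mark [592.80848223  54.4109209   78.        ] [616.56929817  54.70223163  78.        ] [591.0510426   61.62337011  78.        ]
scanner top [[660.6, 98.0], [663.5, 13.5], [590.5, 7.8], [588.1, 95.4]]
pointer tip [583.90273583 -25.22231691  95.        ] [560.62013195 -26.22274607  95.        ] [567.40608448 -20.05445173  95.        ]
knob top [525.92318804 248.53247459  92.        ] (array([527.25633689, 250.0860952 ,  93.95466045]), np.float64(5.004153440511037))
lug [470.86716644 284.8139572   64.        ] [468.40212601 286.5183014   64.        ]
cw [446.82762797 298.51906837  54.        ]
```

```bash
cat > ov.py <<'E'
from h import *
def rect(x0,x1,y0,y1,z): return np.array([[x0,y0,z],[x1,y0,z],[x1,y1,z],[x0,y1,z],[x0,y0,z]],float)
def circ(x,y,r,z): a=np.linspace(0,2*np.pi,25); return np.c_[x+r*np.cos(a),y+r*np.sin(a),0*a+z]
CR=[rect(-12,12,-12,12,64),rect(-38,80,-11,11,42),circ(65,0,12,92),circ(65,0,12,44),rect(-14,14,-14,14,0),circ(-28,0,10,54)]
SH=[rect(-8,8,-8,8,0),rect(-8,8,-8,8,18),rect(-6,6,-6,6,23),circ(0,0,21,0)]
ST=[rect(-45,45,-190,160,0),rect(-42.5,42.5,-190,-110,50)]
SC=[rect(-37.5,37.5,-45,45,78),rect(-37.5,37.5,-45,45,0)]
def place(L,x,y,z,yaw):
    c,s=np.cos(yaw),np.sin(yaw); M=np.array([[c,-s,0],[s,c,0],[0,0,1]]); return [l@M.T+[x,y,z] for l in L]
def draw(out,items,x0,y0,x1,y1,s,name):
    f=load(out); im=f['color'][y0:y1,x0:x1,::-1]
    im=cv2.resize(im,None,fx=s,fy=s,interpolation=cv2.INTER_CUBIC); im=cv2.convertScaleAbs(im,alpha=1.5)
    cols=[(0,0,255),(0,255,0),(255,255,0),(0,255,255)]
    for i,L in enumerate(items):
        for l in L:
            q=(proj(f,l)-[x0,y0]+.5)*s-.5
            cv2.polylines(im,[np.round(q*16).astype(np.int32)],False,cols[i%4],1,cv2.LINE_AA,4)
    cv2.imwrite('pics/'+name+'.png',im); return im
E
python3 - <<'E'
from ov import *
c=place(CR,470,285.5,0,-.56)
st=place(ST,526,-26.5,0,.04); sh=place(SH,532,-176,54,.04+.785); sc=place(SC,626,54,0,.04)
a=draw('top0',[c],105,180,150,235,9,'o1'); b=draw('scene0',[c],300,115,345,170,9,'o1')
cv2.imwrite('pics/o1.png',np.hstack([a,b]))
a=draw('top0',[st,sh,sc],180,130,325,225,5,'o2');b=draw('scene0',[st,sh,sc],190,160,330,250,5,'o2')
cv2.imwrite('pics/o2.png',a);cv2.imwrite('pics/o3.png',b)
a=draw('top0',[],280,170,322,212,9,'o4');b=draw('scene0',[],190,200,240,242,9,'o4')
cv2.imwrite('pics/o4.png',np.hstack([a,b]))
E
```

```text
(no output)
```

View pics/o1.png

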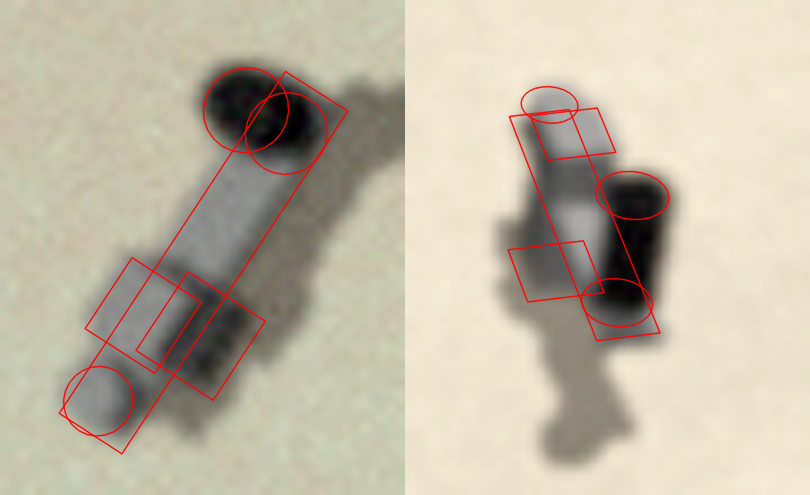

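View pics/o2.png

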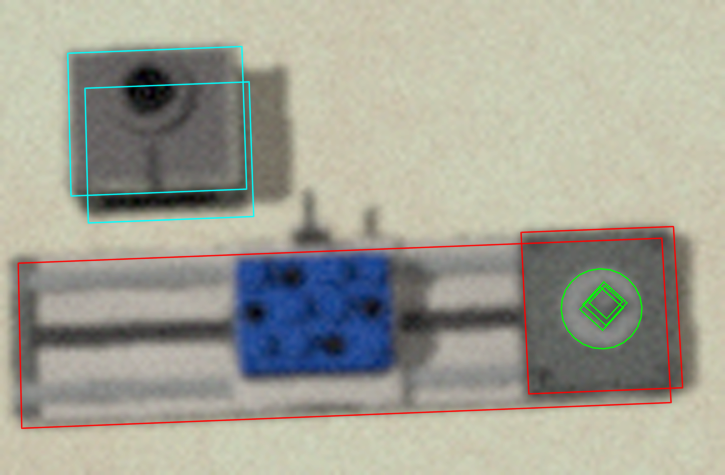

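View pics/o3.png

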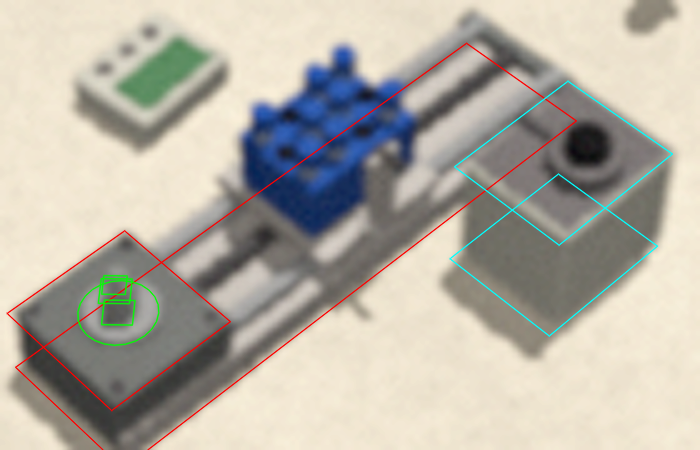

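View pics/o4.png

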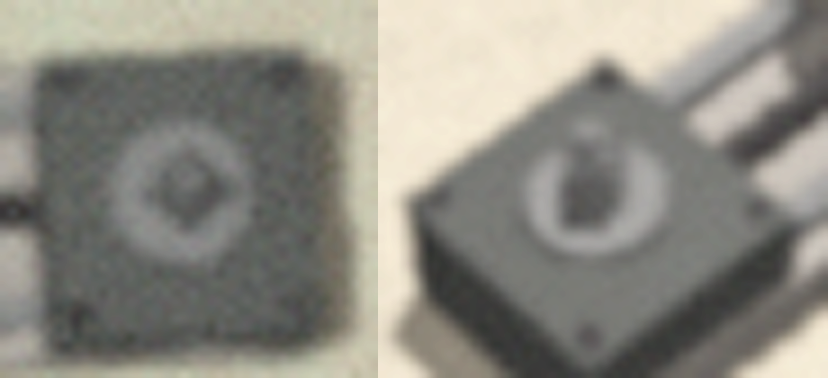

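```bash
cat > plan.py <<'E'
from h import *
def plan(pos,yaw,n=10,vmax=36,wmax=.115,fing=0,show=True):
    """rows toward world TCP pos / yaw(tool down), from measured state"""
    s=sense(); p=np.array(s['eef_pos']); Rm=R.from_euler('xyz',s['tcp_rot'])
    Rt=R.from_euler('xyz',[np.pi,0,yaw]); pos=np.array(pos,float)
    for i in range(n):
        d=pos-p; L=np.linalg.norm(d); step=d*min(1,vmax/max(L,1e-9))
        w=(Rm.inv()*Rt).as_rotvec(); a=np.linalg.norm(w); w=w*min(1,wmax/max(a,1e-9))
        if L<.2 and a<.003: break
        t=Rm.inv().apply(step)
        row=[round(x,3) for x in w]+[round(x,1) for x in t]+[fing]
        print(str([float(x) for x in row])+',')
        Rm=Rm*R.from_rotvec(row[:3]); p=p+R.apply(Rm*R.from_rotvec(row[:3]).inv(),row[3:6])
    print('left',(pos-p).round(1))
def st():
    s=sense(); print('t',round(s['clock'],2),'pos',s['eef_pos'].round(1),'rpy',s['tcp_rot'].round(3),'F',s['contact_force'].round(1),'op',round(s['opening'],3),'q',s['qpos'].round(2))
E
python3 -c "
from plan import *
st(); plan([470,285,330],2.58,20)"
```

```text
t 0.1 pos [ 205.3 -590.1  404. ] rpy [-3.14  -0.     0.335] F [ 0.1 -1.6  0.5] op 0.999 q [-1.24  0.35  1.63  0.    1.16 -0.  ]
[-0.0, -0.0, -0.115, 21.1, -29.0, 2.9, 0.0],
[-0.0, -0.0, -0.115, 24.3, -26.4, 2.9, 0.0],
[-0.0, -0.0, -0.115, 27.2, -23.4, 2.9, 0.0],
[-0.0, -0.0, -0.115, 29.7, -20.2, 2.9, 0.0],
[-0.0, -0.0, -0.115, 31.8, -16.6, 3.0, 0.0],
[-0.0, -0.0, -0.115, 33.5, -12.9, 2.9, 0.0],
[-0.0, -0.0, -0.115, 34.7, -9.0, 3.0, 0.0],
[-0.0, -0.0, -0.115, 35.5, -4.9, 2.9, 0.0],
[0.0, -0.0, -0.115, 35.9, -0.8, 3.0, 0.0],
[0.0, -0.0, -0.115, 35.7, 3.3, 2.9, 0.0],
[0.0, -0.0, -0.115, 35.1, 7.4, 3.0, 0.0],
[0.0, -0.0, -0.115, 34.0, 11.4, 2.9, 0.0],
[0.0, -0.0, -0.115, 32.5, 15.2, 3.0, 0.0],
[0.0, -0.0, -0.115, 30.5, 18.8, 2.9, 0.0],
[0.0, -0.0, -0.115, 28.2, 22.2, 3.0, 0.0],
[0.0, -0.0, -0.115, 25.4, 25.3, 2.9, 0.0],
[0.0, -0.0, -0.115, 22.4, 28.1, 3.0, 0.0],
[0.0, -0.0, -0.115, 19.0, 30.4, 2.9, 0.0],
[0.0, -0.001, -0.115, 15.4, 32.4, 3.0, 0.0],
[0.001, -0.0, -0.06, 11.6, 34.0, 2.9, 0.0],
left [ 57.  188.2 -16. ]
```

```bash
python3 -m creep '[[0,0,-0.115,21,-29,3,0],[0,0,-0.115,24.3,-26.4,3,0],[0,0,-0.115,27.2,-23.4,3,0],[0,0,-0.115,29.7,-20.2,3,0],[0,0,-0.115,31.8,-16.6,3,0],[0,0,-0.115,33.5,-13,3,0],[0,0,-0.115,34.7,-9,3,0],[0,0,-0.115,35.5,-5,3,0],[0,0,-0.115,36,-1,3,0],[0,0,-0.115,35.7,3.3,3,0]]' 
python3 -c "
from plan import *
st(); plan([470,285,330],2.58,10)"
```

```text
clock: 0.93
eef_pos: [302.4, -235.6, 369.5]
tcp_rot: [-3.14, -0.001, 1.526]
contact_force: [1.5, -0.5, -0.0]
opening: 1.002
t 0.93 pos [ 302.4 -235.6  369.5] rpy [-3.140e+00 -1.000e-03  1.526e+00] F [ 1.5 -0.5 -0. ] op 1.002 q [-0.67  0.01  2.15 -0.    0.98 -0.62]
[-0.0, -0.0, -0.115, 34.6, 9.5, 2.6, 0.0],
[-0.0, -0.0, -0.115, 33.3, 13.4, 2.6, 0.0],
[-0.0, -0.0, -0.115, 31.6, 17.1, 2.6, 0.0],
[-0.0, -0.0, -0.115, 29.4, 20.6, 2.6, 0.0],
[-0.0, -0.0, -0.115, 26.8, 23.9, 2.6, 0.0],
[-0.0, -0.0, -0.115, 23.9, 26.8, 2.6, 0.0],
[-0.0, -0.0, -0.115, 20.7, 29.4, 2.6, 0.0],
[-0.0, -0.001, -0.115, 17.2, 31.5, 2.6, 0.0],
[-0.0, -0.001, -0.115, 13.4, 33.3, 2.6, 0.0],
[-0.001, 0.0, -0.019, 9.5, 34.6, 2.6, 0.0],
left [ 57.5 178.9 -13.5]
```

```bash
python3 -m creep '[[0,0,-0.115,34.6,9.5,2.6,0],[0,0,-0.115,33.3,13.4,2.6,0],[0,0,-0.115,31.6,17,2.6,0],[0,0,-0.115,29.4,20.6,2.6,0],[0,0,-0.115,26.8,24,2.6,0],[0,0,-0.115,24,26.8,2.6,0],[0,0,-0.115,20.7,29.4,2.6,0],[0,0,-0.115,17.2,31.5,2.6,0],[0,0,-0.115,13.4,33.3,2.6,0],[0,0,-0.019,9.5,34.6,2.6,0]]' 
python3 -c "
from plan import *
st(); plan([470,285.5,330],2.58,10)"
```

```text
clock: 1.77
eef_pos: [402.1, 127.5, 342.6]
tcp_rot: [3.141, 0.001, 2.64]
contact_force: [0.6, -0.4, 0.1]
opening: 0.999
t 1.77 pos [402.1 127.5 342.6] rpy [3.141e+00 1.000e-03 2.640e+00] F [ 0.6 -0.4  0.1] op 0.999 q [ 0.3   0.11  2.11 -0.    0.92 -0.77]
[0.001, 0.001, 0.06, 3.4, 35.7, 2.7, 0.0],
[-0.0, -0.0, -0.0, 5.6, 35.5, 2.6, 0.0],
[-0.0, -0.0, -0.0, 5.6, 35.5, 2.6, 0.0],
[-0.0, -0.0, -0.0, 5.6, 35.5, 2.6, 0.0],
[-0.0, -0.0, -0.0, 4.4, 28.0, 2.1, 0.0],
left [ 0. -0.  0.]
```

```bash
python3 -m creep '[[0,0,0.06,3.4,35.7,5,0],[0,0,0,5.6,35.5,8,0],[0,0,0,5.6,35.5,8,0],[0,0,0,5.6,35.5,8,0],[0,0,0,4.4,28,8,0],[0,0,0,0,0,0,0]]'
python3 - <<'E'
from plan import *
from ov import *
st(); snap('top','t1');snap('scene','s1')
crop('t1',80,150,190,250,5,'k1');crop('s1',270,80,370,180,5,'k2')
cv2.imwrite('pics/k.png',np.hstack([cv2.imread('pics/k2.png'),cv2.imread('pics/k1.png')[:500,:300]]))
E
```

```text
clock: 2.27
eef_pos: [471.4, 301.0, 302.8]
tcp_rot: [3.138, 0.001, 2.585]
contact_force: [0.5, -1.0, 0.5]
opening: 1.004
t 2.27 pos [471.4 301.  302.8] rpy [3.138e+00 1.000e-03 2.585e+00] F [ 0.5 -1.   0.5] op 1.004 q [ 0.57  0.37  1.87  0.    0.9  -0.45]
```

View pics/k.png

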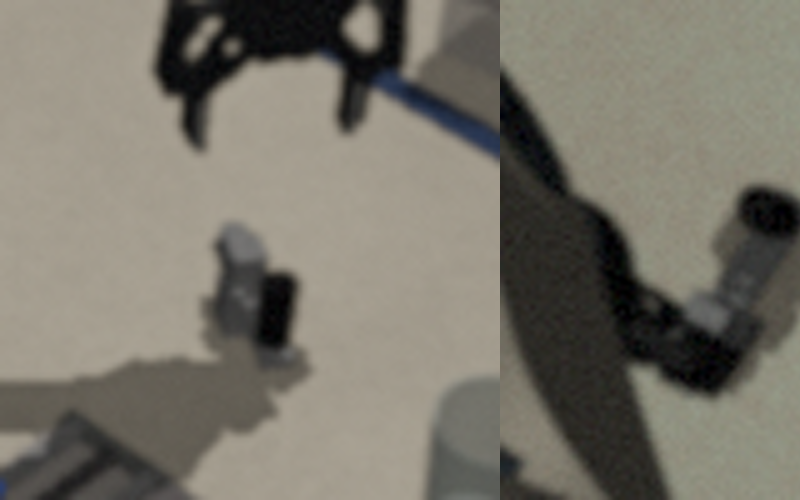

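The gripper is above the crank with its jaws across the arm, but about 15 mm too far in +y. I'll correct that and then go down.

```bash
python3 -c "
from plan import *
plan([470,285.5,302],2.58,10)"
```

```text
[0.0, 0.001, 0.005, -6.6, -10.3, 1.2, 0.0],
left [ 0. -0. -0.]
```

```bash
python3 -m creep '[[0,0,0.005,-6.6,-10.3,0,0],[0,0,0,0,0,0,0]]';  python3 -c "
from plan import *
plan([470,285.5,208],2.58,10)"
```

```text
clock: 2.53
eef_pos: [468.9, 283.3, 302.8]
tcp_rot: [-3.139, 0.0, 2.581]
contact_force: [-0.2, 0.1, -0.1]
opening: 1.003
[-0.002, 0.0, 0.001, 0.1, 1.0, 36.0, 0.0],
[-0.0, 0.0, -0.0, 0.1, 0.9, 36.0, 0.0],
[-0.0, 0.0, -0.0, -0.0, 0.6, 22.8, 0.0],
left [0. 0. 0.]
```

```bash
python3 -m creep '[[0,0,0,0.1,1,25,0],[0,0,0,0.1,1,25,0],[0,0,0,0,0.6,20,0],[0,0,0,0,0,12,0],[0,0,0,0,0,5,0],[0,0,0,0,0,0,0]]';  python3 -c "
from plan import *
plan([470,285.5,208],2.58,10)"
```

```text
clock: 3.03
eef_pos: [469.7, 276.4, 217.5]
tcp_rot: [3.14, 0.003, 2.57]
contact_force: [-0.3, 0.0, 0.6]
opening: 1.004
[0.002, 0.003, -0.01, 4.7, 7.8, 9.5, 0.0],
left [-0.  0. -0.]
```

```bash
python3 -m creep '[[0,0,0,0,0,0,0]]'; python3 -m creep '[[0,0,0,0,0,0,0]]'; python3 -m creep '[[0,0,-0.01,4.7,7.8,5,0]]';python3 -m creep '[[0,0,0,0,0,0,0]]';python3 -m creep '[[0,0,0,0,0,0,0]]'
```

```text
clock: 3.12
eef_pos: [469.7, 275.5, 218.0]
tcp_rot: [3.14, 0.003, 2.569]
contact_force: [-1.0, -0.2, 0.6]
opening: 1.0
clock: 3.2
eef_pos: [469.9, 274.9, 218.8]
tcp_rot: [3.14, 0.003, 2.569]
contact_force: [0.1, 0.1, -0.2]
opening: 0.998
clock: 3.28
eef_pos: [470.5, 283.3, 215.2]
tcp_rot: [3.138, 0.004, 2.577]
contact_force: [0.5, -0.7, 0.5]
opening: 1.003
clock: 3.37
eef_pos: [470.9, 284.4, 215.6]
tcp_rot: [3.137, 0.004, 2.578]
contact_force: [-0.0, -0.5, -1.0]
opening: 0.999
clock: 3.45
eef_pos: [471.1, 284.9, 216.1]
tcp_rot: [3.136, 0.005, 2.579]
contact_force: [-0.8, -0.3, 0.2]
opening: 0.997
```

```bash
python3 -m creep '[[0.005,0.005,0,0.5,0,6,0]]';python3 -m creep '[[0,0,0,0.5,0,2.5,0]]';python3 -m creep '[[0,0,0,0,0,0.5,0]]'
python3 - <<'E'
from plan import *
from ov import *
st(); snap('scene','s2')
st()
crop('s2',280,90,360,170,7,'k3')
E
```

```text
clock: 3.53
eef_pos: [471.2, 285.9, 211.1]
tcp_rot: [3.139, 0.001, 2.579]
contact_force: [0.2, 0.7, 0.0]
opening: 1.0
clock: 3.62
eef_pos: [470.7, 286.3, 208.2]
tcp_rot: [3.139, 0.001, 2.579]
contact_force: [0.6, -0.3, 0.2]
opening: 1.001
clock: 3.7
eef_pos: [470.5, 286.5, 207.2]
tcp_rot: [3.139, 0.0, 2.58]
contact_force: [-0.3, -0.3, -0.4]
opening: 0.999
t 3.7 pos [470.5 286.5 207.2] rpy [3.139 0.    2.58 ] F [-0.3 -0.3 -0.4] op 0.999 q [ 0.54  0.51  1.93  0.    0.7  -0.47]
t 3.75 pos [470.5 286.4 207.1] rpy [3.14 0.   2.58] F [ 0.6 -0.2  0.6] op 0.999 q [ 0.54  0.51  1.93  0.    0.7  -0.47]
```

View pics/k3.png

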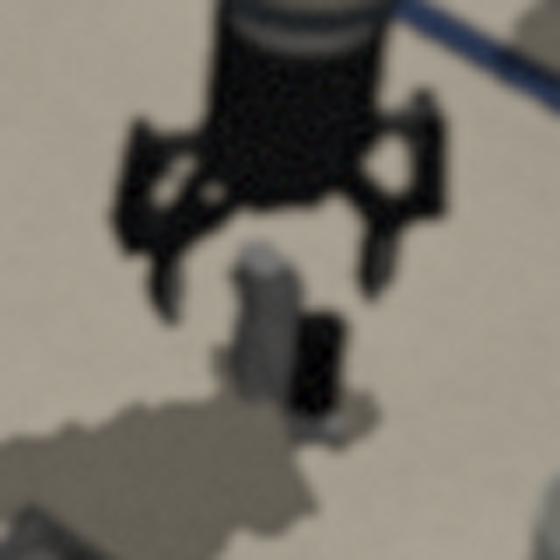

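The jaws straddle the lug at (265,265), so I'll close them.

```bash
python3 -m creep '[[0,0,0,0,0,0,1],[0,0,0,0,0,0,1],[0,0,0,0,0,0,1],[0,0,0,0,0,0,1],[0,0,0,0,0,0,1],[0,0,0,0,0,0,1]]' 50;python3 -m creep '[[0,0,0,0,0,0,1],[0,0,0,0,0,0,1]]'
python3 - <<'E'
from plan import *
st(); snap('scene','s3')
crop('s3',280,90,360,170,7,'k4')
E
```

```text
clock: 4.25
eef_pos: [470.4, 286.3, 206.9]
tcp_rot: [3.14, -0.0, 2.58]
contact_force: [-0.6, 0.1, 0.7]
opening: 0.272
clock: 4.42
eef_pos: [470.4, 286.3, 206.9]
tcp_rot: [3.14, -0.0, 2.58]
contact_force: [0.2, 0.7, -1.0]
opening: 0.275
t 4.42 pos [470.4 286.3 206.9] rpy [ 3.14 -0.    2.58] F [ 0.2  0.7 -1. ] op 0.275 q [ 0.54  0.51  1.93  0.    0.7  -0.47]
```

View pics/k4.png

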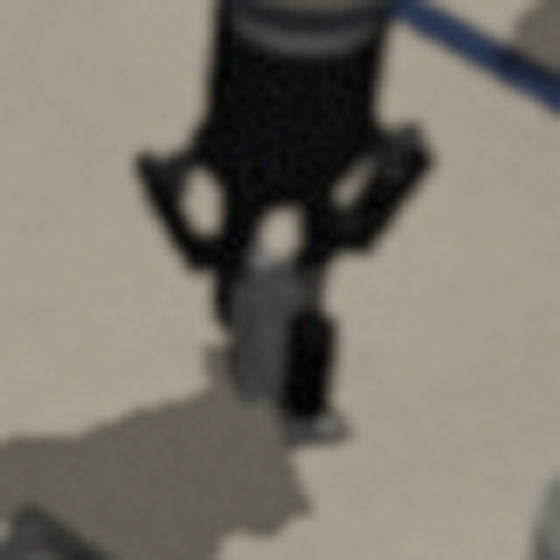

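```bash
python3 -m creep '[[0,0,0,0,0,-15,1],[0,0,0,0,0,-25,1],[0,0,0,0,0,-30,1],[0,0,0,0,0,-30,1],[0,0,0,0,0,-15,1]]'; python3 -c "
from plan import *
plan([532,-176,350],2.395,10,30,fing=1)"
```

```text
clock: 4.88
eef_pos: [467.8, 284.5, 319.8]
tcp_rot: [-3.13, -0.007, 2.58]
contact_force: [1.3, 0.4, -3.9]
opening: 0.276
[-0.008, -0.003, 0.115, -19.3, -22.9, -1.8, 1.0],
[-0.004, -0.003, 0.07, -21.8, -20.5, -1.9, 1.0],
[-0.0, 0.0, -0.0, -23.2, -19.0, -1.9, 1.0],
[-0.0, 0.0, -0.0, -23.2, -18.9, -1.9, 1.0],
[-0.0, 0.0, -0.0, -23.2, -19.0, -1.9, 1.0],
[-0.0, 0.0, -0.0, -23.2, -19.0, -1.9, 1.0],
[-0.0, 0.0, -0.0, -23.2, -18.9, -1.9, 1.0],
[-0.0, 0.0, -0.0, -23.2, -19.0, -1.9, 1.0],
[-0.0, 0.0, -0.0, -23.2, -19.0, -2.0, 1.0],
[-0.0, 0.0, -0.0, -23.2, -18.9, -1.9, 1.0],
left [  22.8 -163.8   10.9]
```

```bash
python3 -m creep '[[-0.005,0,0.05,-12,-14,-8,1],[-0.005,0,0.05,-21,-21,-5,1],[0,0,0.04,-22,-20,-4,1],[0,0,0.04,-23,-19,-4,1],[0,0,0,-23,-19,-3,1],[0,0,0,-23,-19,-3,1],[0,0,0,-23,-19,-2,1],[0,0,0,-23,-19,-2,1],[0,0,0,-23,-19,-2,1]]'; python3 -c "
from plan import *
plan([532,-176,350],2.395,10,25,fing=1)"
```

```text
clock: 5.63
eef_pos: [505.1, 25.1, 356.1]
tcp_rot: [3.139, -0.006, 2.399]
contact_force: [0.6, 0.0, -2.9]
opening: 0.278
[0.003, -0.006, 0.004, -19.2, -16.0, 0.6, 1.0],
[-0.0, 0.0, -0.0, -19.3, -15.9, 0.8, 1.0],
[-0.0, 0.0, -0.0, -19.3, -15.9, 0.8, 1.0],
[-0.0, 0.0, -0.0, -19.2, -15.9, 0.7, 1.0],
[-0.0, 0.0, -0.0, -19.2, -15.9, 0.8, 1.0],
[-0.0, 0.0, -0.0, -19.2, -15.9, 0.7, 1.0],
[-0.0, 0.0, -0.0, -19.2, -15.9, 0.7, 1.0],
[-0.0, 0.0, -0.0, -19.2, -15.9, 0.8, 1.0],
[-0.0, 0.0, -0.0, -2.5, -2.1, 0.1, 1.0],
left [0.  0.1 0. ]
```

```bash
python3 -m creep '[[0,0,0,-19,-16,0,1],[0,0,0,-19,-16,0,1],[0,0,0,-19,-16,0,1],[0,0,0,-19,-16,0,1],[0,0,0,-19,-16,0,1],[0,0,0,-12,-10,0,1],[0,0,0,-4,-3,0,1],[0,0,0,0,0,0,1]]'; python3 -m creep '[[0,0,0,0,0,0,1]]';python3 -c "
from plan import *
plan([532,-176,350],2.395,10,25,fing=1)"
```

```text
clock: 6.3
eef_pos: [521.4, -131.5, 352.9]
tcp_rot: [-3.14, -0.009, 2.393]
contact_force: [-0.5, -0.3, -3.1]
opening: 0.269
clock: 6.38
eef_pos: [521.1, -131.5, 352.5]
tcp_rot: [-3.14, -0.01, 2.392]
contact_force: [-0.1, -0.5, -3.7]
opening: 0.271
[-0.002, -0.01, -0.003, -20.9, -13.7, 1.2, 1.0],
[0.0, 0.0, 0.0, -17.4, -11.5, 1.2, 1.0],
left [-0. -0.  0.]
```

```bash
python3 -m creep '[[0,-0.005,0,-17,-11,5,1],[0,-0.005,0,-14,-10,10,1],[0,0,0,-4,-2,12,1],[0,0,0,0,0,8,1],[0,0,0,0,0,2,1]]'; python3 -m creep '[[0,0,0,0,0,0,1]]';python3 - <<'E'
from plan import *
st();plan([532,-176,310],2.395,10,25,fing=1)
E
```

```text
clock: 6.8
eef_pos: [531.0, -170.0, 312.3]
tcp_rot: [-3.141, -0.001, 2.395]
contact_force: [0.0, 0.1, -2.8]
opening: 0.273
clock: 6.88
eef_pos: [530.5, -169.4, 311.1]
tcp_rot: [-3.14, -0.003, 2.395]
contact_force: [-0.4, -0.2, -4.0]
opening: 0.272
t 6.88 pos [ 530.5 -169.4  311.1] rpy [-3.140e+00 -3.000e-03  2.395e+00] F [-0.4 -0.2 -4. ] op 0.272 q [-0.31  0.36  1.86  0.    0.92 -1.14]
[-0.002, -0.003, 0.0, -5.6, -3.9, 1.0, 1.0],
left [-0.  0. -0.]
```

```bash
python3 -m creep '[[0,-0.002,0,-6,-4,1,1]]'; python3 -m creep '[[0,0,0,0,0,0,1]]';python3 - <<'E'
from plan import *
from ov import *
st(); snap('scene','s4');snap('top','t4')
s=sense();p=s['eef_pos'];y=s['tcp_rot'][2]-np.pi
c=place(CR,p[0],p[1],p[2]-208+1,y); sh=place(SH,532,-176,54,.825)
a=draw('scene',[],0,0,1,1,1,'x') if 0 else draw('s4',[],190,180,260,250,8,'x1')
b=draw('s4',[c,sh],190,180,260,250,8,'x2')
cv2.imwrite('pics/x.png',cv2.resize(np.hstack([a,b]),(800,400)))
draw('t4',[c,sh],260,150,340,230,7,'xt')
E
```

```text
clock: 6.97
eef_pos: [531.8, -175.2, 309.5]
tcp_rot: [-3.14, -0.004, 2.396]
contact_force: [-0.4, -0.1, -2.6]
opening: 0.275
clock: 7.05
eef_pos: [532.1, -175.6, 309.4]
tcp_rot: [-3.14, -0.003, 2.396]
contact_force: [-0.0, -0.5, -3.1]
opening: 0.268
t 7.05 pos [ 532.1 -175.6  309.4] rpy [-3.140e+00 -3.000e-03  2.396e+00] F [-0.  -0.5 -3.1] op 0.268 q [-0.32  0.37  1.86 -0.    0.92 -1.15]
```

View pics/x.png

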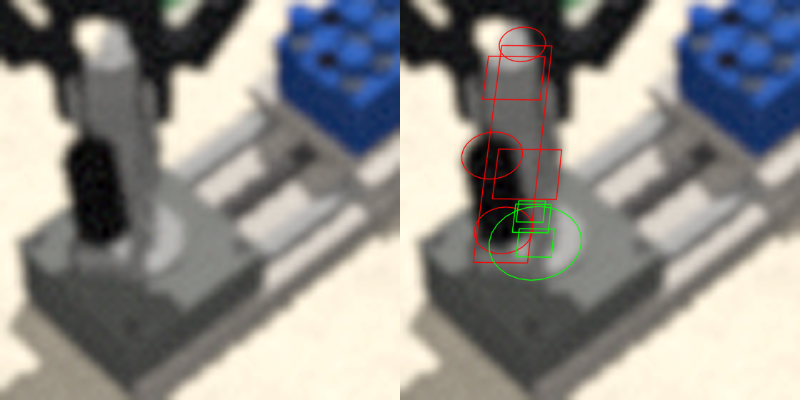

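View pics/xt.png

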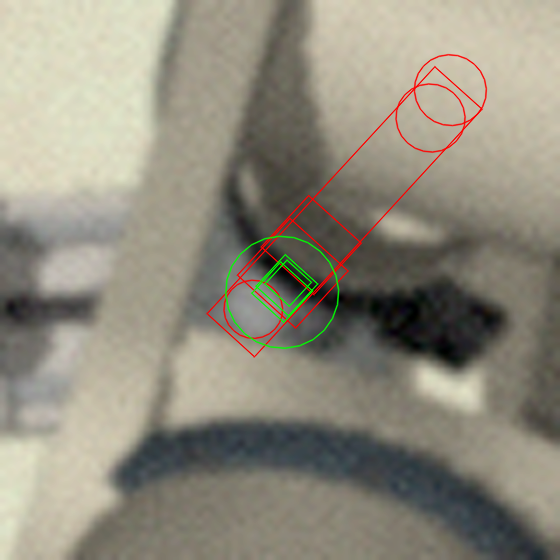

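```bash
python3 -m creep '[[0,-0.002,0,0.4,0,8,1],[0,0,0,0,0,5,1]]'; python3 -m creep '[[0,0,0,0,0,0,1]]';python3 -c "
from plan import *
plan([532.5,-175.3,285],2.395,10,4,fing=1)"
```

```text
clock: 7.32
eef_pos: [532.1, -174.8, 297.6]
tcp_rot: [-3.141, 0.002, 2.396]
contact_force: [0.9, -0.6, -3.1]
opening: 0.275
clock: 7.4
eef_pos: [531.8, -174.6, 296.6]
tcp_rot: [-3.141, 0.001, 2.396]
contact_force: [-0.1, -0.2, -3.1]
opening: 0.275
[-0.001, 0.001, 0.001, -0.3, -0.0, 4.0, 1.0],
[0.0, -0.0, 0.0, -0.4, -0.0, 4.0, 1.0],
[0.0, -0.0, 0.0, -0.3, -0.0, 3.6, 1.0],
left [-0. -0. -0.]
```

```bash
for i in 1 2 3 4; do python3 -m creep '[[0,0,0,-0.4,0,3,1]]'|grep -v open; done
```

```text
clock: 7.48
eef_pos: [532.2, -174.8, 293.7]
tcp_rot: [-3.141, 0.001, 2.396]
contact_force: [0.1, -1.0, -3.0]
clock: 7.57
eef_pos: [532.5, -175.0, 290.4]
tcp_rot: [-3.141, 0.001, 2.396]
contact_force: [0.0, 0.2, -3.8]
clock: 7.65
eef_pos: [532.8, -175.3, 287.2]
tcp_rot: [-3.141, 0.001, 2.396]
contact_force: [-1.0, -0.6, -2.8]
clock: 7.73
eef_pos: [533.1, -175.6, 283.8]
tcp_rot: [-3.141, 0.001, 2.396]
contact_force: [-0.2, -0.5, -2.7]
```

```bash
python3 -m creep '[[0,0,0,0.3,0,2,1]]'; for i in 1 2 3 4 ; do python3 -m creep '[[0,0,0,0,0,2,1]]'|grep -v open; done
```

```text
clock: 7.82
eef_pos: [533.0, -175.5, 281.4]
tcp_rot: [-3.141, 0.001, 2.396]
contact_force: [-0.9, 0.1, -3.3]
opening: 0.273
clock: 7.9
eef_pos: [532.9, -175.5, 279.0]
tcp_rot: [-3.141, 0.001, 2.396]
contact_force: [-0.5, 0.3, -3.7]
clock: 7.98
eef_pos: [532.9, -175.5, 276.8]
tcp_rot: [-3.141, 0.001, 2.396]
contact_force: [0.0, 0.6, -3.0]
clock: 8.07
eef_pos: [532.9, -175.5, 274.5]
tcp_rot: [-3.141, 0.001, 2.396]
contact_force: [-0.5, 0.6, -3.3]
clock: 8.15
eef_pos: [532.9, -175.5, 272.4]
tcp_rot: [-3.141, 0.001, 2.396]
contact_force: [0.1, 0.3, -3.5]
```

```bash
for i in 1 2 3 4 5 ; do python3 -m creep '[[0,0,0,0,0,2,1]]'|grep -v -e open -e tcp; done
```

```text
clock: 8.23
eef_pos: [532.9, -175.5, 270.1]
contact_force: [-0.8, -0.2, -3.4]
clock: 8.32
eef_pos: [532.9, -175.5, 268.0]
contact_force: [0.3, -0.3, -2.3]
clock: 8.4
eef_pos: [532.9, -175.5, 265.8]
contact_force: [-0.5, -0.5, -2.9]
clock: 8.48
eef_pos: [532.9, -175.5, 263.6]
contact_force: [-0.8, 1.0, -2.4]
clock: 8.57
eef_pos: [532.9, -175.5, 261.4]
contact_force: [-0.4, -0.6, -2.7]
```

```bash
for i in 1 2 3 4 ; do python3 -m creep '[[0,0,0,0,0,1,1]]'|grep -v -e open -e tcp; done
python3 - <<'E'
from plan import *
from ov import *
st(); snap('scene','s5')
s=sense();p=s['eef_pos'];y=s['tcp_rot'][2]-np.pi
c=place(CR,p[0],p[1],54,y); 
a=draw('s5',[],190,180,260,250,8,'x1')
b=draw('s5',[c],190,180,260,250,8,'x2')
cv2.imwrite('pics/y.png',cv2.resize(np.hstack([a,b]),(800,400)))
E
```

```text
clock: 8.65
eef_pos: [533.1, -175.4, 260.6]
contact_force: [-1.4, 2.9, 8.6]
clock: 8.73
eef_pos: [533.3, -175.3, 260.3]
contact_force: [-4.0, 4.8, 14.4]
clock: 8.82
eef_pos: [533.4, -175.3, 260.3]
contact_force: [-4.6, 2.4, 14.7]
clock: 8.9
eef_pos: [533.4, -175.2, 260.3]
contact_force: [-4.3, 1.4, 9.8]
t 8.9 pos [ 533.4 -175.2  260.3] rpy [3.142e+00 1.000e-03 2.396e+00] F [-4.3  1.4  9.8] op 0.276 q [-0.32  0.43  1.89 -0.    0.82 -1.15]
```

View pics/y.png

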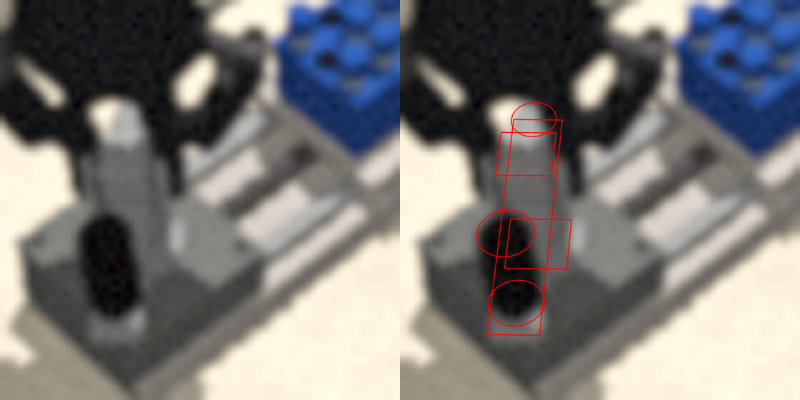

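```bash
python3 -m creep '[[0,0,0,0,0,0,0.3],[0,0,0,0,0,0,0.3],[0,0,0,0,0,0,0.3],[0,0,0,0,0,-5,0.3],[0,0,0,0,0,-8,0.3],[0,0,0,0,0,-5,0.3]]'
python3 - <<'E'
from plan import *
st(); print(np.array([533.2,-175.3])+65*np.array([np.cos(2.395-np.pi),np.sin(2.395-np.pi)]))
plan([580.9,-219.5,281],2.395,10,20,fing=.3)
E
```

```text
clock: 9.45
eef_pos: [534.1, -175.5, 280.1]
tcp_rot: [3.141, 0.003, 2.396]
contact_force: [0.7, 0.6, -0.8]
opening: 0.696
t 9.45 pos [ 534.1 -175.5  280.1] rpy [3.141e+00 3.000e-03 2.396e+00] F [ 0.7  0.6 -0.8] op 0.696 q [-0.32  0.41  1.87 -0.    0.86 -1.15]
[ 580.91046776 -219.44420988]
[0.001, 0.003, 0.001, -20.0, -0.2, -0.2, 0.3],
[-0.0, -0.0, 0.0, -20.0, -0.1, -0.3, 0.3],
[-0.0, -0.0, 0.0, -20.0, -0.2, -0.3, 0.3],
[-0.0, -0.0, 0.0, -4.3, -0.0, -0.1, 0.3],
left [-0.  0. -0.]
```

```bash
python3 -m creep '[[0,0,0,-15,0,-2,0.3],[0,0,0,-18,0,0,0.3],[0,0,0,-16,0,0,0.3],[0,0,0,-8,0,0,0.3],[0,0,0,-2,0,0,0.3]]';python3 -m creep '[[0,0,0,0,0,0,0.3]]'
python3 - <<'E'
from plan import *
from ov import *
st(); 
plan([580.9,-219.5,281],2.395,10,20,fing=.3)
snap('scene','s6')
c=place(CR,533,-175.3,54,2.396-np.pi)
a=draw('s6',[],190,180,260,250,8,'x1')
b=draw('s6',[c],190,180,260,250,8,'x2')
cv2.imwrite('pics/z.png',cv2.resize(np.hstack([a,b]),(800,400)))
E
```

```text
clock: 9.87
eef_pos: [579.2, -216.7, 287.2]
tcp_rot: [3.139, 0.006, 2.397]
contact_force: [0.2, 1.0, 0.7]
opening: 0.698
clock: 9.95
eef_pos: [579.4, -216.9, 287.4]
tcp_rot: [3.139, 0.007, 2.397]
contact_force: [-0.1, -0.2, -0.2]
opening: 0.701
t 9.95 pos [ 579.4 -216.9  287.4] rpy [3.139 0.007 2.397] F [-0.1 -0.2 -0.2] op 0.701 q [-0.36  0.47  1.74 -0.    0.92 -1.19]
[0.003, 0.007, 0.002, -2.8, -0.9, 6.5, 0.3],
left [-0. -0.  0.]
```

View pics/z.png

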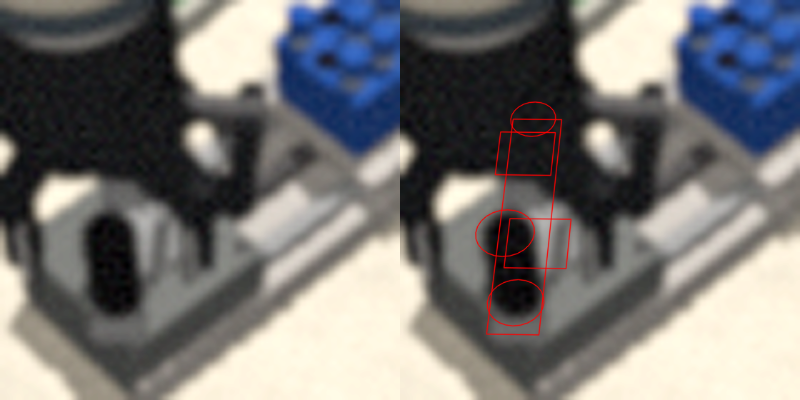

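The crank stayed on the shaft, and the knob at (113,265) is between the fingers. I'll lower and grip it.

```bash
python3 -m creep '[[0.003,0.006,0,-2.5,-0.8,5,0.3],[0,0,0,0,0,1,0.3],[0,0,0,0,0,0,1],[0,0,0,0,0,0,1],[0,0,0,0,0,0,1],[0,0,0,0,0,0,1],[0,0,0,0,0,0,1]]' 30;python3 -m creep '[[0,0,0,0,0,0,1]]'; python3 -c "
from plan import *
st()"
```

```text
clock: 10.58
eef_pos: [578.5, -217.3, 280.3]
tcp_rot: [-3.14, -0.003, 2.398]
contact_force: [0.6, -0.2, 0.4]
opening: 0.274
clock: 10.67
eef_pos: [578.5, -217.2, 280.4]
tcp_rot: [-3.14, -0.003, 2.398]
contact_force: [0.7, -0.2, -0.4]
opening: 0.269
t 10.67 pos [ 578.5 -217.2  280.4] rpy [-3.140e+00 -3.000e-03  2.398e+00] F [ 0.7 -0.2 -0.4] op 0.269 q [-0.36  0.48  1.75 -0.    0.92 -1.19]
```

```bash
cat > wind.py <<'E'
from plan import *
import sys
C=np.array([530.8,-173.1]); RAD=65; Z=280.2; YAW=2.397
def wind(n,step,last=True):
    s=sense(); p=s['eef_pos']; d=p[:2]-C; a=np.arctan2(d[1],d[0])
    print('t',round(s['clock'],2),'ang',round(a,3),'r',round(np.hypot(*d),1),'z',round(p[2],1),'F',s['contact_force'].round(1),'rpy',s['tcp_rot'].round(3),'op',round(s['opening'],2))
    Rm=R.from_euler('xyz',s['tcp_rot']); Rt=R.from_euler('xyz',[np.pi,0,YAW]); w=(Rm.inv()*Rt).as_rotvec()
    cur=p.copy(); out=[]
    for i in range(n):
        a-=step; t=np.array([C[0]+RAD*np.cos(a),C[1]+RAD*np.sin(a),Z])
        m=Rt.inv().apply(t-cur); cur=t
        out.append([round(float(x),3)+0.0 for x in (w if i==0 else w*0)]+[round(float(x),1)+0.0 for x in m]+[1])
    print(str(out).replace(' ',''))
if __name__=='__main__': wind(int(sys.argv[1]),float(sys.argv[2]))
E
python3 wind.py 5 .18
```

```text
t 10.67 ang -0.746 r 64.9 z 280.4 F [ 0.7 -0.2 -0.4] rpy [-3.140e+00 -3.000e-03  2.398e+00] op 0.27
[[-0.002,-0.003,0.001,1.0,-11.6,0.2,1],[0.0,0.0,0.0,3.1,-11.3,0.0,1],[0.0,0.0,0.0,5.1,-10.5,0.0,1],[0.0,0.0,0.0,6.9,-9.4,0.0,1],[0.0,0.0,0.0,8.5,-8.0,0.0,1]]
```

```bash
python3 -m creep '[[0,0,0,1,-11.6,0.3,1],[0,0,0,3.1,-11.3,0.2,1]]' >/dev/null; python3 wind.py 5 .18
```

```text
t 10.83 ang -1.099 r 64.6 z 279.8 F [1.6 2.  1.2] rpy [-3.141e+00 -3.000e-03  2.400e+00] op 0.27
[[-0.001,-0.003,0.003,4.6,-10.7,-0.4,1],[0.0,0.0,0.0,6.8,-9.5,0.0,1],[0.0,0.0,0.0,8.4,-8.1,0.0,1],[0.0,0.0,0.0,9.7,-6.5,0.0,1],[0.0,0.0,0.0,10.7,-4.6,0.0,1]]
```

```bash
python3 -m creep '[[0,0,0.003,4.6,-10.7,0,1],[0,0,0,6.8,-9.5,0,1],[0,0,0,8.4,-8.1,0,1],[0,0,0,9.7,-6.5,0,1],[0,0,0,10.7,-4.6,0,1]]' >/dev/null; python3 wind.py 7 .2
```

```text
t 11.25 ang -2.094 r 67.7 z 279.1 F [10.7 16.1 -3.7] rpy [ 3.135 -0.01   2.389] op 0.27
[[0.007,-0.01,-0.008,13.5,1.1,-1.1,1],[0.0,0.0,0.0,12.9,1.0,0.0,1],[0.0,0.0,0.0,12.5,3.6,0.0,1],[0.0,0.0,0.0,11.5,6.0,0.0,1],[0.0,0.0,0.0,10.1,8.1,0.0,1],[0.0,0.0,0.0,8.3,10.0,0.0,1],[0.0,0.0,0.0,6.1,11.4,0.0,1]]
```

```bash
sed -i 's/RAD=65;/RAD=64;/' wind.py; python3 -m creep '[[0.007,-0.01,-0.008,12,2,-0.5,1],[0,0,0,11,2.5,0,1],[0,0,0,10.5,4,0,1]]' >/dev/null; python3 wind.py 5 .17
```

```text
t 11.5 ang -2.649 r 65.1 z 280.5 F [ 0.7 -1.  -1.1] rpy [-3.140e+00  3.000e-03  2.395e+00] op 0.27
[[-0.001,0.003,-0.002,9.6,5.4,0.3,1],[0.0,0.0,0.0,9.0,6.0,0.0,1],[0.0,0.0,0.0,7.9,7.5,0.0,1],[0.0,0.0,0.0,6.5,8.7,0.0,1],[0.0,0.0,0.0,4.9,9.7,0.0,1]]
```

```bash
python3 -m creep '[[0,0.003,0,9.6,5.4,0.3,1],[0,0,0,9,6,0,1],[0,0,0,7.9,7.5,0,1],[0,0,0,6.5,8.7,0,1]]' >/dev/null; python3 wind.py 5 .17
```

```text
t 11.83 ang 2.928 r 66.6 z 280.4 F [ 4.6 -2.5 -3.7] rpy [-3.141e+00  2.000e-03  2.392e+00] op 0.27
[[-0.001,0.002,-0.005,2.4,11.1,0.2,1],[0.0,0.0,0.0,3.0,10.5,0.0,1],[0.0,0.0,0.0,1.2,10.8,0.0,1],[0.0,0.0,0.0,-0.7,10.8,0.0,1],[0.0,0.0,0.0,-2.5,10.6,0.0,1]]
```

```bash
python3 -m creep '[[0,0,-0.005,2.4,11,0.3,1],[0,0,0,3,10.5,0.2,1],[0,0,0,0.8,10.8,0.2,1],[0,0,0,-1.5,10.6,0.2,1]]' >/dev/null; python3 wind.py 5 .17
```

```text
t 12.17 ang 2.199 r 67.1 z 279.9 F [ 0.6 -3.8  2.1] rpy [-3.138e+00 -2.000e-03  2.399e+00] op 0.27
[[-0.003,-0.002,0.002,-6.1,9.8,-0.3,1],[0.0,0.0,0.0,-4.8,9.8,0.0,1],[0.0,0.0,0.0,-6.3,8.8,0.0,1],[0.0,0.0,0.0,-7.7,7.6,0.0,1],[0.0,0.0,0.0,-8.9,6.2,0.0,1]]
```

```bash
python3 -m creep '[[0,0,0,-6.1,9.5,0.1,1],[0,0,0,-5.3,9.5,0.1,1],[0,0,0,-6.8,8.5,0.1,1],[0,0,0,-8.4,7,0.1,1]]' >/dev/null; python3 wind.py 5 .17
```

```text
t 12.5 ang 1.47 r 67.2 z 279.7 F [-1.9 -4.   4.1] rpy [-3.137 -0.008  2.403] op 0.28
[[-0.005,-0.008,0.006,-11.1,3.2,-0.5,1],[0.0,0.0,0.0,-10.1,4.1,0.0,1],[0.0,0.0,0.0,-10.6,2.4,0.0,1],[0.0,0.0,0.0,-10.9,0.5,0.0,1],[0.0,0.0,0.0,-10.8,-1.3,0.0,1]]
```

```bash
python3 -m creep '[[-0.005,-0.008,0.006,-11.2,3,-0.2,1],[0,0,0,-10.3,3.5,0,1],[0,0,0,-10.7,1.5,0,1],[0,0,0,-10.8,-0.5,0,1]]' >/dev/null; python3 wind.py 5 .17
```

```text
t 12.83 ang 0.746 r 66.2 z 279.8 F [-4.5 -2.9  6.1] rpy [-3.141e+00 -3.000e-03  2.399e+00] op 0.27
[[0.0,-0.003,0.002,-10.5,-4.0,-0.4,1],[0.0,0.0,0.0,-10.3,-3.6,0.0,1],[0.0,0.0,0.0,-9.5,-5.3,0.0,1],[0.0,0.0,0.0,-8.5,-6.8,0.0,1],[0.0,0.0,0.0,-7.2,-8.1,0.0,1]]
```

```bash
python3 -m creep '[[0,-0.003,0,-10.5,-4.2,-0.2,1],[0,0,0,-10,-4.2,0,1],[0,0,0,-9,-6,0,1],[0,0,0,-7.8,-7.5,0,1]]' >/dev/null; python3 wind.py 5 .17
```

```text
t 13.17 ang 0.03 r 65.3 z 279.8 F [-3.7  1.5  6.8] rpy [ 3.141e+00 -3.000e-03  2.399e+00] op 0.27
[[0.0,-0.003,0.002,-6.0,-9.3,-0.4,1],[0.0,0.0,0.0,-5.4,-9.4,0.0,1],[0.0,0.0,0.0,-3.7,-10.2,0.0,1],[0.0,0.0,0.0,-1.9,-10.7,0.0,1],[0.0,0.0,0.0,-0.1,-10.9,0.0,1]]
```

```bash
python3 -m creep '[[0,-0.003,0,-6,-9.3,-0.2,1],[0,0,0,-5,-9.4,0,1],[0,0,0,-3.2,-10.2,0,1],[0,0,0,-1.2,-10.7,0,1]]' >/dev/null
python3 - <<'E'
from plan import *
snap('scene','s7');snap('top','t7')
crop('s7',190,120,340,250,5,'w1');crop('t7',180,130,325,225,5.5,'w2')
E
python3 wind.py 5 .17
```

```text
t 13.6 ang -0.683 r 65.3 z 279.4 F [-0.9  0.   5.5] rpy [ 3.140e+00 -3.000e-03  2.396e+00] op 0.28
[[0.001,-0.003,-0.001,1.5,-10.9,-0.8,1],[0.0,0.0,0.0,2.1,-10.7,0.0,1],[0.0,0.0,0.0,3.9,-10.2,0.0,1],[0.0,0.0,0.0,5.5,-9.4,0.0,1],[0.0,0.0,0.0,7.0,-8.3,0.0,1]]
```

View pics/w1.png

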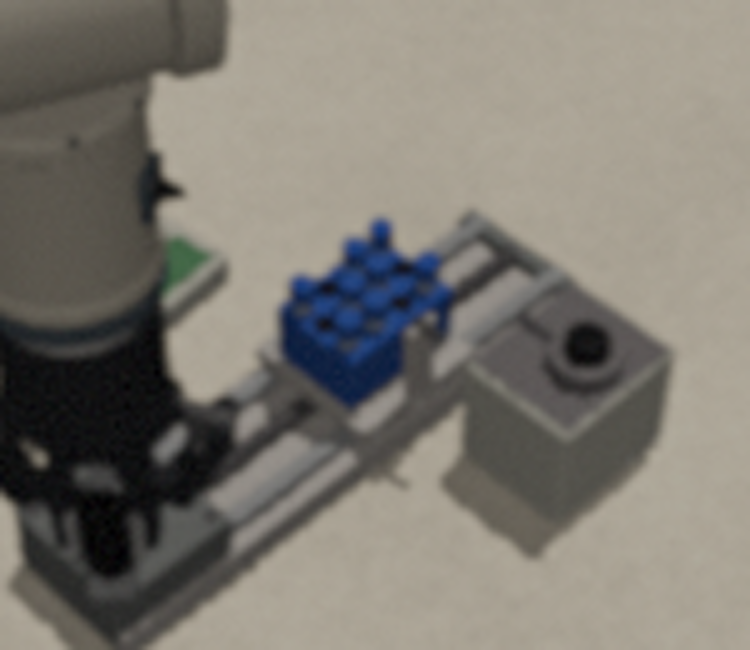

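View pics/w2.png

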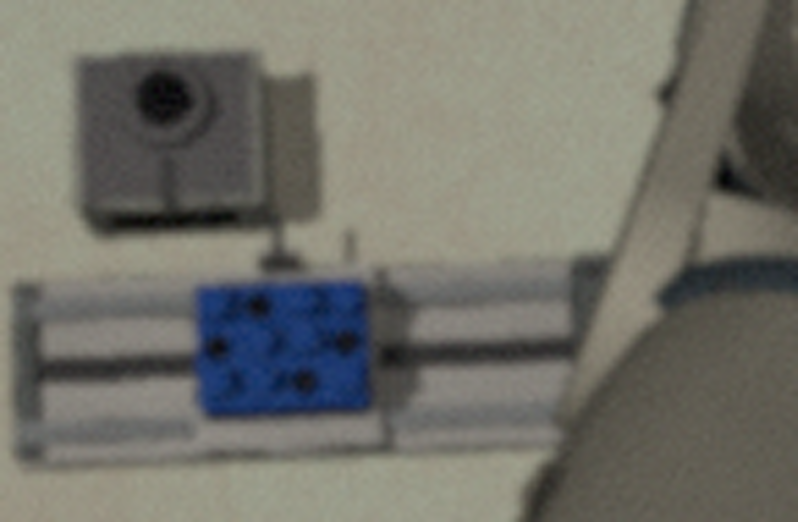

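Run:
```python
from h import *
c2=lambda u,v:(180+u/5.5,130+v/5.5)
c3=lambda u,v:(190+u/5,120+v/5)
t=load('t7');s=load('s7')
# stage yaw from rail edges: rail line pts
a=onz(t,c2(45,305),30);b=onz(t,c2(540,285),30);print(np.arctan2(-(a-b)[0],(a-b)[1]))
a=onz(t,c2(30,460),10);b=onz(t,c2(545,447),10);print(np.arctan2(-(a-b)[0],(a-b)[1]))
a=onz(t,c2(38,368),15);b=onz(t,c2(570,349),15);print('screw',np.arctan2(-(a-b)[0],(a-b)[1]))
for yaw in (.03,.04,.05):
    ys=lambda p:-p[0]*np.sin(yaw)+p[1]*np.cos(yaw)
    print(yaw,ys(onz(t,c2(168,185),80))-ys(onz(t,c2(277,222),95)))
    print('scene', ys(onz(s,c3(535,330),80))-ys(onz(s,c3(422,318),95)))
crop('t7',205,150,240,185,16,'m1');crop('s7',262,170,302,210,16,'m2')
```

```text
0.04138376772652579
0.025752585978819846
screw 0.03648758288732587
0.03 50.9342247364994
scene 47.73384426076118
0.04 50.71331422618018
scene 47.34397497974887
0.05 50.48733242669931
scene 46.94937134069177
```

View pics/m1.png

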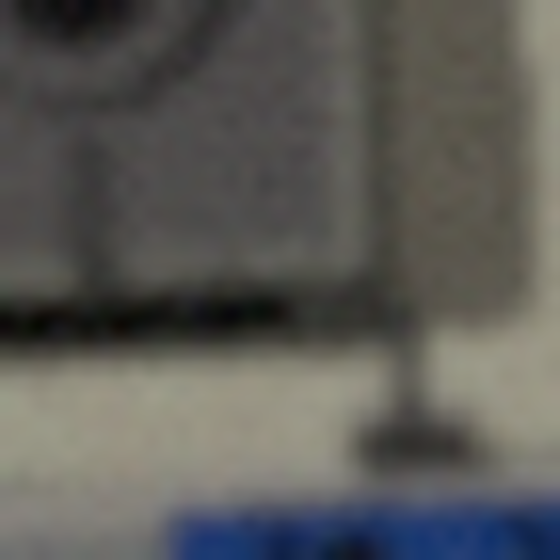

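View pics/m2.png

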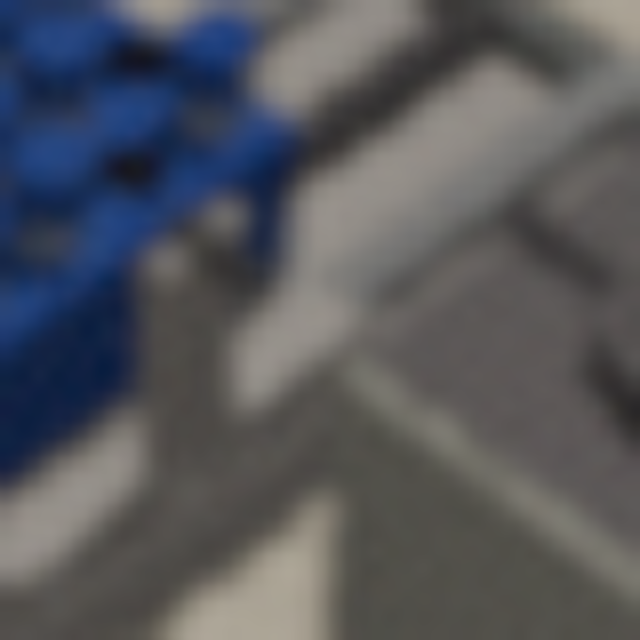

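```bash
python3 -m creep '[[0,-0.003,0,1.5,-10.9,-0.2,1],[0,0,0,2.4,-10.7,0,1],[0,0,0,4.5,-10,0,1],[0,0,0,6.3,-9,0,1]]' >/dev/null; python3 wind.py 5 .17
```

```text
t 13.93 ang -1.383 r 64.5 z 279.7 F [1.1 3.1 3.1] rpy [3.137e+00 2.000e-03 2.395e+00] op 0.27
[[0.005,0.002,-0.002,7.6,-7.8,-0.5,1],[0.0,0.0,0.0,8.5,-6.8,0.0,1],[0.0,0.0,0.0,9.5,-5.3,0.0,1],[0.0,0.0,0.0,10.3,-3.6,0.0,1],[0.0,0.0,0.0,10.7,-1.8,0.0,1]]
```

```bash
python3 wind.py 1 .17 >/dev/null; echo
python3 -m creep '[[0.005,0,0,7.6,-7.8,-0.2,1],[0,0,0,9,-6.3,0,1],[0,0,0,10,-4.6,0,1],[0,0,0,10.6,-2.5,0,1]]' >/dev/null; python3 wind.py 5 .17
```

```text
t 14.27 ang -2.128 r 64.8 z 280.0 F [3.9 3.8 1.2] rpy [3.14  0.004 2.392] op 0.27
[[0.001,0.004,-0.005,11.0,-0.3,-0.2,1],[0.0,0.0,0.0,10.8,0.7,0.0,1],[0.0,0.0,0.0,10.6,2.6,0.0,1],[0.0,0.0,0.0,10.0,4.3,0.0,1],[0.0,0.0,0.0,9.1,5.9,0.0,1]]
```

```bash
python3 -m creep '[[0,0.004,-0.005,11,-0.2,0.2,1],[0,0,0,10.8,1.4,0.2,1],[0,0,0,10.4,3.3,0.2,1],[0,0,0,9.6,5.1,0.2,1]]' >/dev/null; python3 wind.py 5 .17
```

```text
t 14.6 ang -2.844 r 65.9 z 280.0 F [-0.4 -1.1  5.6] rpy [-3.141  0.004  2.396] op 0.27
[[-0.001,0.004,-0.001,7.9,7.9,-0.2,1],[0.0,0.0,0.0,7.7,7.7,0.0,1],[0.0,0.0,0.0,6.3,8.9,0.0,1],[0.0,0.0,0.0,4.7,9.8,0.0,1],[0.0,0.0,0.0,3.0,10.5,0.0,1]]
```

```bash
python3 -m creep '[[0,0.004,0,7.9,7.9,0.1,1],[0,0,0,7.2,8.2,0.1,1],[0,0,0,5.6,9.4,0.1,1],[0,0,0,3.8,10.2,0.1,1]]' >/dev/null; python3 wind.py 5 .17
```

```text
t 14.93 ang 2.719 r 66.3 z 280.1 F [ 1.3 -1.9  4.5] rpy [-3.138e+00 -1.000e-03  2.396e+00] op 0.27
[[-0.004,-0.001,-0.001,0.4,11.3,-0.1,1],[0.0,0.0,0.0,0.7,10.8,0.0,1],[0.0,0.0,0.0,-1.1,10.8,0.0,1],[0.0,0.0,0.0,-2.9,10.5,0.0,1],[0.0,0.0,0.0,-4.7,9.8,0.0,1]]
```

```bash
python3 -m creep '[[-0.004,0,0,0.4,11.3,0.1,1],[0,0,0,0.2,10.8,0.1,1],[0,0,0,-1.9,10.6,0.1,1],[0,0,0,-3.9,10.1,0.1,1]]' >/dev/null; python3 wind.py 5 .17
```

```text
t 15.27 ang 2.016 r 66.8 z 279.6 F [-1.  -1.5  5.6] rpy [-3.139 -0.006  2.399] op 0.27
[[-0.003,-0.006,0.002,-7.5,8.7,-0.6,1],[0.0,0.0,0.0,-6.5,8.7,0.0,1],[0.0,0.0,0.0,-7.8,7.5,0.0,1],[0.0,0.0,0.0,-9.0,6.1,0.0,1],[0.0,0.0,0.0,-9.9,4.5,0.0,1]]
```

```bash
python3 -m creep '[[-0.003,-0.006,0,-7.5,8.7,-0.3,1],[0,0,0,-7,8.3,0,1],[0,0,0,-8.4,6.9,0,1],[0,0,0,-9.6,5.1,0,1]]' >/dev/null; python3 wind.py 5 .17
```

```text
t 15.6 ang 1.313 r 66.7 z 279.6 F [-0.9 -1.6  7.1] rpy [-3.141 -0.006  2.401] op 0.27
[[-0.001,-0.006,0.004,-11.3,1.8,-0.6,1],[0.0,0.0,0.0,-10.6,2.5,0.0,1],[0.0,0.0,0.0,-10.8,0.7,0.0,1],[0.0,0.0,0.0,-10.8,-1.2,0.0,1],[0.0,0.0,0.0,-10.4,-3.0,0.0,1]]
```

```bash
python3 -m creep '[[0,-0.006,0,-11.3,1.8,-0.4,1],[0,0,0,-10.7,1.9,0,1],[0,0,0,-10.8,-0.2,0,1],[0,0,0,-10.5,-2.2,0,1]]' >/dev/null; python3 wind.py 5 .17
```

```text
t 15.93 ang 0.6 r 66.0 z 279.6 F [-2.5 -0.6  8.5] rpy [-3.141e+00 -3.000e-03  2.403e+00] op 0.27
[[0.0,-0.003,0.006,-9.9,-5.3,-0.6,1],[0.0,0.0,0.0,-9.6,-5.0,0.0,1],[0.0,0.0,0.0,-8.6,-6.6,0.0,1],[0.0,0.0,0.0,-7.4,-8.0,0.0,1],[0.0,0.0,0.0,-6.0,-9.1,0.0,1]]
```

```bash
python3 -m creep '[[0,-0.003,0.005,-9.9,-5.3,-0.5,1],[0,0,0,-9.3,-5.5,0,1],[0,0,0,-8.1,-7.2,0,1],[0,0,0,-6.7,-8.6,0,1]]' >/dev/null; python3 wind.py 5 .17
```

```text
t 16.27 ang -0.116 r 65.2 z 279.6 F [-1.7  0.4  6.7] rpy [ 3.141e+00 -2.000e-03  2.398e+00] op 0.27
[[0.0,-0.002,0.001,-4.6,-10.0,-0.6,1],[0.0,0.0,0.0,-4.0,-10.1,0.0,1],[0.0,0.0,0.0,-2.2,-10.6,0.0,1],[0.0,0.0,0.0,-0.4,-10.9,0.0,1],[0.0,0.0,0.0,1.5,-10.8,0.0,1]]
```

```bash
python3 -m creep '[[0,0,0,-4.6,-10,-0.3,1],[0,0,0,-3.5,-10.1,0,1],[0,0,0,-1.5,-10.7,0,1],[0,0,0,0.6,-10.8,0,1]]' >/dev/null; python3 wind.py 5 .17
```

```text
t 16.6 ang -0.824 r 65.1 z 279.4 F [0.4 2.4 4.5] rpy [ 3.140e+00 -3.000e-03  2.397e+00] op 0.27
[[0.002,-0.003,0.0,2.9,-10.6,-0.8,1],[0.0,0.0,0.0,3.6,-10.3,0.0,1],[0.0,0.0,0.0,5.3,-9.5,0.0,1],[0.0,0.0,0.0,6.8,-8.5,0.0,1],[0.0,0.0,0.0,8.1,-7.2,0.0,1]]
```

```bash
python3 -m creep '[[0,-0.003,0,2.9,-10.6,-0.3,1],[0,0,0,4,-10.2,0,1],[0,0,0,5.9,-9.2,0,1],[0,0,0,7.5,-7.9,0,1]]' >/dev/null; python3 wind.py 5 .17
```

```text
t 16.93 ang -1.537 r 64.9 z 279.6 F [1.1 3.2 4. ] rpy [3.136 0.    2.394] op 0.27
[[0.005,0.0,-0.003,9.0,-6.3,-0.6,1],[0.0,0.0,0.0,9.4,-5.4,0.0,1],[0.0,0.0,0.0,10.2,-3.8,0.0,1],[0.0,0.0,0.0,10.7,-2.0,0.0,1],[0.0,0.0,0.0,10.9,-0.2,0.0,1]]
```

```bash
python3 -m creep '[[0.005,0,-0.003,9,-6.3,-0.2,1],[0,0,0,9.7,-4.9,0,1],[0,0,0,10.5,-3,0,1],[0,0,0,10.8,-1,0,1]]' >/dev/null; python3 wind.py 5 .17
```

```text
t 17.27 ang -2.245 r 64.5 z 280.2 F [ 0.3 -2.1  4.1] rpy [3.141 0.005 2.395] op 0.28
[[0.001,0.005,-0.002,10.9,0.6,0.0,1],[0.0,0.0,0.0,10.7,2.0,0.0,1],[0.0,0.0,0.0,10.2,3.8,0.0,1],[0.0,0.0,0.0,9.4,5.4,0.0,1],[0.0,0.0,0.0,8.3,7.0,0.0,1]]
```

```bash
python3 -m creep '[[0,0.005,0,10.9,0.8,0.3,1],[0,0,0,10.5,2.7,0.3,1],[0,0,0,9.9,4.6,0.2,1],[0,0,0,8.9,6.2,0.2,1]]' >/dev/null; python3 wind.py 5 .17
```

```text
t 17.6 ang -2.958 r 65.6 z 280.0 F [ 1.6 -2.   5.1] rpy [-3.139e+00  2.000e-03  2.396e+00] op 0.27
[[-0.003,0.002,-0.001,7.1,8.5,-0.2,1],[0.0,0.0,0.0,6.8,8.5,0.0,1],[0.0,0.0,0.0,5.2,9.5,0.0,1],[0.0,0.0,0.0,3.5,10.3,0.0,1],[0.0,0.0,0.0,1.8,10.7,0.0,1]]
```

```bash
python3 -m creep '[[0,0,0,7.1,8.5,0,1],[0,0,0,6.2,8.9,0,1],[0,0,0,4.5,9.8,0,1],[0,0,0,2.6,10.5,0,1]]' >/dev/null; python3 wind.py 5 .15
```

```text
t 17.93 ang 2.63 r 66.6 z 280.0 F [-1.1 -0.1  4.5] rpy [-3.135e+00  1.000e-03  2.397e+00] op 0.27
[[-0.006,0.001,0.0,-1.0,10.1,-0.2,1],[0.0,0.0,0.0,0.1,9.6,0.0,1],[0.0,0.0,0.0,-1.4,9.5,0.0,1],[0.0,0.0,0.0,-2.8,9.2,0.0,1],[0.0,0.0,0.0,-4.1,8.7,0.0,1]]
```

```bash
python3 -m creep '[[-0.005,0,0,-1,10,0,1],[0,0,0,-0.3,9.6,0,1],[0,0,0,-2.4,9.4,0,1],[0,0,0,-3,5,0,1]]' >/dev/null;python3 -m creep '[[0,0,0,0,0,0,1]]'
python3 - <<'E'
from plan import *
snap('scene','s8');snap('top','t8')
crop('t8',195,145,240,185,14,'m3');crop('s8',262,150,312,210,10,'m4')
E
python3 wind.py 5 .15
```

```text
clock: 18.35
eef_pos: [500.2, -113.7, 279.8]
tcp_rot: [-3.137, -0.007, 2.4]
contact_force: [1.5, -5.2, 1.4]
opening: 0.27
t 18.45 ang 2.055 r 66.7 z 279.7 F [0.8 0.4 4.6] rpy [-3.137 -0.006  2.4  ] op 0.27
[[-0.005,-0.006,0.003,-6.4,7.9,-0.5,1],[0.0,0.0,0.0,-5.2,8.1,0.0,1],[0.0,0.0,0.0,-6.3,7.2,0.0,1],[0.0,0.0,0.0,-7.3,6.2,0.0,1],[0.0,0.0,0.0,-8.2,5.0,0.0,1]]
```

View pics/m3.png

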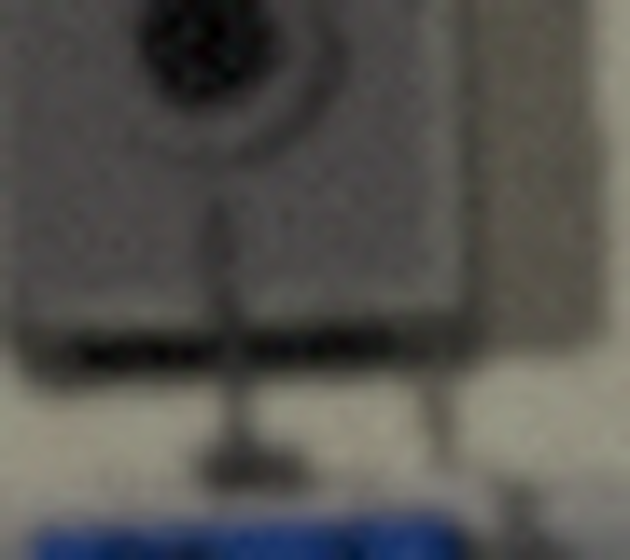

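View pics/m4.png

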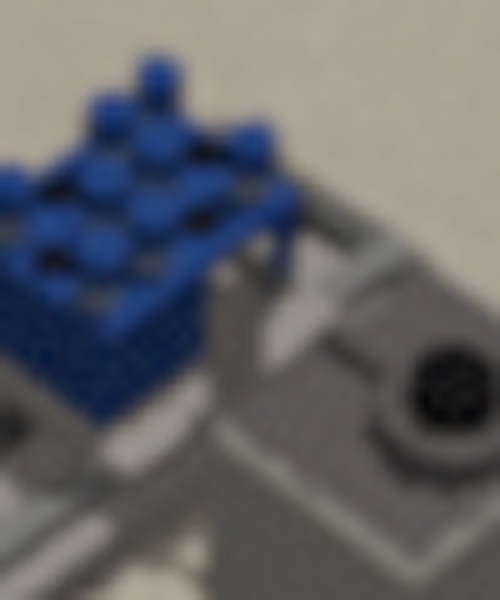

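Run:
```python
from h import *
t=load('t8')
c=lambda u,v:(195+u/14,145+v/14)
for yaw in (.03,.04):
    ys=lambda p:-p[0]*np.sin(yaw)+p[1]*np.cos(yaw)
    print(ys(onz(t,c(221,300),80))-ys(onz(t,c(235,370),95)), ys(onz(t,c(217,230),80))-ys(onz(t,c(236,400),95)))
```

```text
3.522336271407603 4.101367351543736
3.3632728980829043 3.7568125283456375
```

```bash
python3 -m creep '[[-0.004,-0.005,0.003,-6.4,7.9,-0.3,1],[0,0,0,-5.6,7.8,0,1],[0,0,0,-6.7,6.8,0,1],[0,0,0,-7.5,5.8,0,1],[0,0,0,-3,2,0,1]]' >/dev/null; python3 -m creep '[[0,0,0,0,0,0,1]]'>/dev/null;python3 - <<'E'
from plan import *
snap('scene','s9');snap('top','t9')
crop('t9',195,145,240,185,14,'m5')
E
python3 wind.py 2 .15
```

```text
t 19.05 ang 1.426 r 66.0 z 279.9 F [-0.1 -0.4  6.3] rpy [-3.14  -0.012  2.395] op 0.27
[[-0.002,-0.012,-0.002,-9.4,3.2,-0.3,1],[0.0,0.0,0.0,-8.9,3.5,0.0,1]]
```

View pics/m5.png

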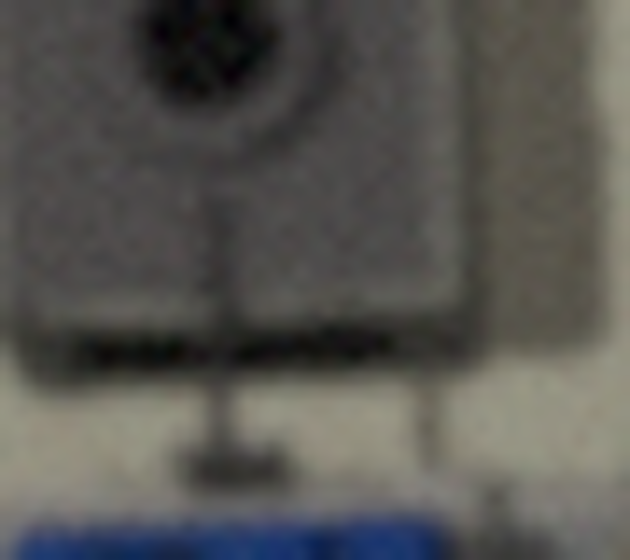

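The pointer at (219,400) is within about 1 mm of the mark line at (216,270). I'll release the knob and go straight up.

```bash
python3 -m creep '[[0,0,0,0,0,0,0.4],[0,0,0,0,0,0,0.4],[0,0,0,0,0,0,0.4]]'; python3 -m creep '[[0,0.01,0,0,0,-10,0.4],[0,0,0,0,0,-18,0.4],[0,0,0,0,0,-25,0.4],[0,0,0,0,0,-25,0.4],[0,0,0,0,0,-10,0.4]]';python3 - <<'E'
from plan import *
from ov import *
snap('scene','s10'); c=place(CR,533,-175.3,54,1.426)
a=draw('s10',[],185,170,265,250,8,'x1')
b=draw('s10',[c],185,170,265,250,8,'x2')
cv2.imwrite('pics/za.png',cv2.resize(np.hstack([a,b]),(800,400)))
t=load('top0');s=load('scene0')
print(tri(t,(180+163/5.5,130+98/5.5),s,(190+588/5,110+392/5)), onz(t,(180+163/5.5,130+98/5.5),90),onz(s,(190+588/5,110+392/5),90))
plan([636.5,58,330],2.395,10,25,fing=1)
E
```

```text
clock: 19.3
eef_pos: [538.8, -107.6, 278.6]
tcp_rot: [-3.139, -0.015, 2.394]
contact_force: [0.0, 1.0, -0.2]
opening: 0.599
clock: 19.72
eef_pos: [537.3, -108.4, 363.9]
tcp_rot: [-3.132, -0.037, 2.393]
contact_force: [0.2, -0.0, 0.3]
opening: 0.601
(array([637.9936683 ,  57.09311134,  97.76955649]), np.float64(3.852502494178145)) [638.58713169  56.26425519  90.        ] [634.47370979  64.35723678  90.        ]
[-0.009, -0.036, -0.002, 5.0, 24.1, 4.4, 1.0],
[0.0, 0.0, 0.0, 5.2, 24.1, 4.4, 1.0],
[0.0, 0.0, 0.0, 5.1, 24.1, 4.4, 1.0],
[0.0, 0.0, 0.0, 5.2, 24.1, 4.4, 1.0],
[0.0, 0.0, 0.0, 5.1, 24.1, 4.4, 1.0],
[0.0, 0.0, 0.0, 5.2, 24.1, 4.4, 1.0],
[0.0, 0.0, 0.0, 5.2, 24.1, 4.4, 1.0],
[0.0, 0.0, 0.0, 4.4, 20.7, 3.9, 1.0],
left [0. 0. 0.]
```

View pics/za.png

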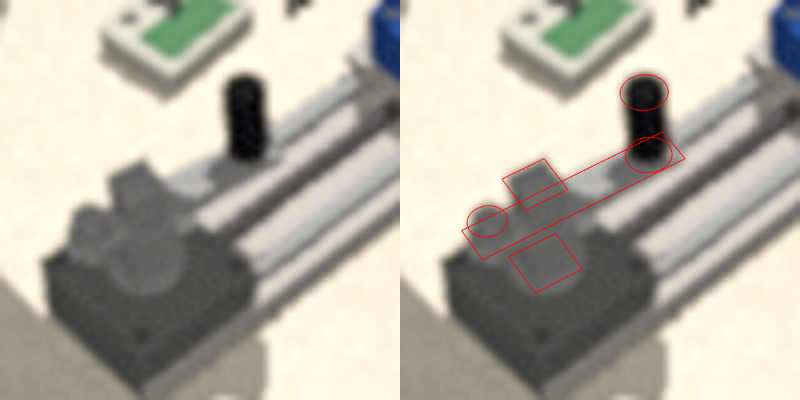

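The crank sits home, with the overlay matching at the hub, lug and knob. Next is the button.

```bash
python3 -m creep '[[-0.008,-0.033,0,4,18,2,1],[0,0,0,5,24,2,1],[0,0,0,5,24,2,1],[0,0,0,5,24,2,1],[0,0,0,5,24,2,1],[0,0,0,5,22,2,1],[0,0,0,3,12,2,1]]' 40;python3 -m creep '[[0,0,0,0,0,0,1]]'>/dev/null; python3 -c "
from plan import *
st();plan([637.5,57,310],2.395,10,20,fing=1)"
```

```text
clock: 20.35
eef_pos: [614.4, 24.3, 343.6]
tcp_rot: [-3.138, -0.004, 2.387]
contact_force: [0.5, 1.1, 0.2]
opening: -0.0
t 20.43 pos [614.8  26.1 341.9] rpy [-3.137 -0.005  2.389] F [-0.4  0.2  0.8] op -0.001 q [ 0.04  0.4   1.71  0.    1.04 -0.78]
[-0.005, -0.005, -0.006, 1.8, 15.3, 12.7, 1.0],
[0.0, -0.0, 0.0, 1.7, 15.3, 12.8, 1.0],
[0.0, -0.0, 0.0, 0.8, 7.6, 6.3, 1.0],
left [-0.  0.  0.]
```

```bash
python3 -m creep '[[-0.005,-0.005,-0.005,1.8,15,10,1],[0,0,0,1.7,13,12,1],[0,0,0,0.5,4,6,1],[0,0,0,0,0,0,1]]' >/dev/null; python3 -m creep '[[0,0,0,0,0,0,1]]'>/dev/null; python3 -c "
from plan import *
st();plan([637.5,57,295],2.395,10,20,fing=1)
snap('scene','s11'); crop('s11',270,110,350,190,7,'b1')
snap('top','t11'); crop('t11',190,125,240,175,10,'b2')"
```

```text
t 20.85 pos [632.   51.3 308.3] rpy [-3.136 -0.004  2.395] F [0.6 0.3 0.1] op -0.002 q [ 0.08  0.47  1.69 -0.    0.99 -0.74]
[-0.006, -0.004, -0.0, -0.2, 8.0, 13.2, 1.0],
left [-0. -0. -0.]
```

View pics/b1.png

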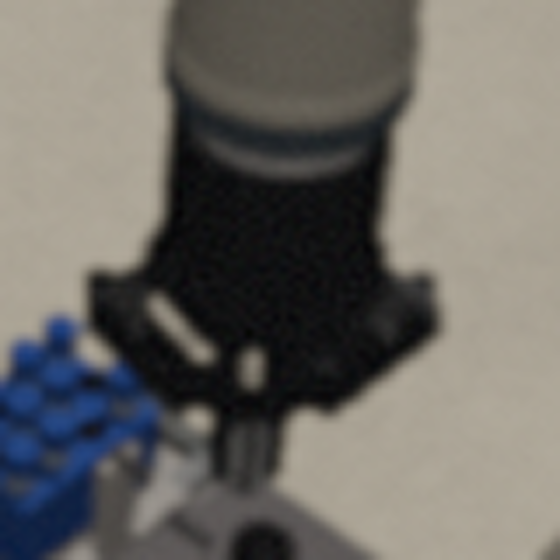

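View pics/b2.png

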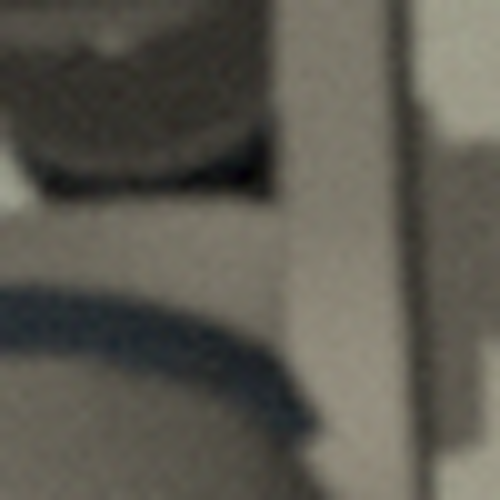

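The closed fingertips at (245,480) are just above and behind the button at (262,545). I'll move across and down in steps.

```bash
python3 -m creep '[[-0.005,0,0,0,8,5,1],[0,0,0,0,0,4,1]]' >/dev/null; python3 -m creep '[[0,0,0,0,0,2,1]]'; python3 -c "
from plan import *
st();plan([637.5,57,280],2.395,10,20,fing=1)"
```

```text
clock: 21.2
eef_pos: [638.0, 56.0, 299.0]
tcp_rot: [3.139, -0.001, 2.393]
contact_force: [0.3, 0.1, -0.6]
opening: 0.0
t 21.2 pos [638.  56. 299.] rpy [ 3.139e+00 -1.000e-03  2.393e+00] F [ 0.3  0.1 -0.6] op 0.0 q [ 0.08  0.49  1.69  0.    0.97 -0.74]
[0.002, -0.001, -0.002, 1.0, 0.3, 19.0, 1.0],
left [-0.  0.  0.]
```

```bash
python3 -m creep '[[0,0,0,0.5,0.2,5,1],[0,0,0,0,0,5,1],[0,0,0,0,0,4,1]]' ; for i in 1 2 3 4; do python3 -m creep '[[0,0,0,0,0,2,1]]' | grep -v -e tcp -e open; done
```

```text
clock: 21.45
eef_pos: [638.0, 56.4, 284.5]
tcp_rot: [3.138, -0.0, 2.393]
contact_force: [0.1, -0.3, -0.4]
opening: 0.004
clock: 21.53
eef_pos: [637.8, 56.3, 281.6]
contact_force: [-0.5, 0.3, 0.3]
clock: 21.62
eef_pos: [637.7, 56.3, 279.1]
contact_force: [-0.1, -0.4, -0.3]
clock: 21.7
eef_pos: [637.6, 56.3, 276.8]
contact_force: [-0.6, -0.3, -0.2]
clock: 21.78
eef_pos: [637.6, 56.2, 274.5]
contact_force: [0.3, 0.1, -0.2]
```

```bash
for i in 1 2 3 4 5; do python3 -m creep '[[0,0,0,0,0,1.5,1]]' | grep -v -e tcp -e open; done
```

```text
clock: 21.87
eef_pos: [637.6, 56.3, 272.9]
contact_force: [-1.2, -1.4, 2.0]
clock: 21.95
eef_pos: [637.6, 56.3, 271.4]
contact_force: [-1.0, 0.5, 2.5]
clock: 22.03
eef_pos: [637.6, 56.3, 270.0]
contact_force: [-1.8, 0.2, 3.9]
clock: 22.12
eef_pos: [637.6, 56.3, 268.7]
contact_force: [-2.0, -0.2, 4.7]
clock: 22.2
eef_pos: [637.6, 56.3, 267.7]
contact_force: [-7.3, -0.0, 21.3]
```

```bash
python3 -m creep '[[0,0,0,0,0,0.5,1]]'; python3 -m creep '[[0,0,0,0,0,0.5,1]]'; python3 -m creep '[[0,0,0,0,0,-4,1],[0,0,0,0,0,-8,1],[0,0,0,0,0,-20,1],[0,0,0,0,0,-25,1],[0,0,0,0,0,-25,1],[0,0,0,0,0,-25,1],[0,0,0,0,0,-15,1],[0,0,0,-20,-10,0,1],[0,0,0,-20,-10,0,1],[0,0,0,-20,-10,0,1]]'
python3 -m creep '[[0,0,0,-25,0,0,1],[0,0,0,-25,0,0,1],[0,0,0,-15,0,0,1],[0,0,0,0,0,0,1]]'
python3 - <<'E'
from plan import *
st(); snap('scene','s12'); crop('s12',180,90,340,250,4,'f1');snap('top','t12')
crop('t12',180,130,325,225,5.5,'f2')
E
```

```text
clock: 22.28
eef_pos: [637.6, 56.3, 268.0]
tcp_rot: [3.139, -0.001, 2.393]
contact_force: [-4.0, -1.8, 9.9]
opening: -0.001
clock: 22.37
eef_pos: [637.6, 56.3, 268.0]
tcp_rot: [3.139, -0.001, 2.393]
contact_force: [-2.2, -0.3, 4.7]
opening: -0.002
clock: 23.2
eef_pos: [660.7, -4.7, 400.1]
tcp_rot: [3.136, 0.0, 2.397]
contact_force: [0.9, -0.0, 0.8]
opening: -0.001
clock: 23.53
eef_pos: [710.9, -54.5, 403.1]
tcp_rot: [3.135, 0.004, 2.396]
contact_force: [0.5, 0.5, -0.1]
opening: 0.004
t 23.53 pos [710.9 -54.5 403.1] rpy [3.135 0.004 2.396] F [ 0.5  0.5 -0.1] op 0.004 q [-0.08  0.49  1.43  0.    1.22 -0.91]
```

View pics/f1.png

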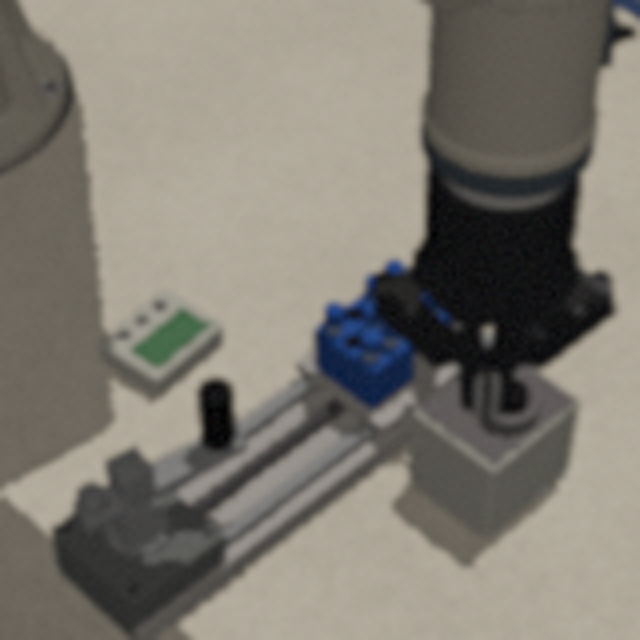

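View pics/f2.png

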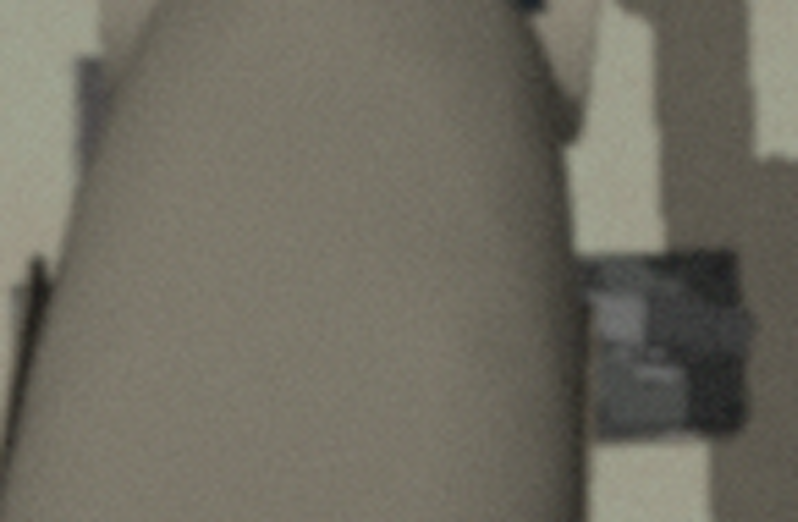

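The button looks up again. I'll swing the arm clear for an unobstructed last check.

```bash
python3 -m creep '[[0,0,0,-10,15,-3,1],[0,0,0,-14,-20,0,1],[0,0,0,-14,-25,0,1],[0,0,0,-14,-25,0,1],[0,0,0,-14,-25,0,1],[0,0,0,-14,-25,0,1],[0,0,0,-14,-25,0,1],[0,0,0,-14,-25,0,1],[0,0,0,-14,-25,0,1],[0,0,0,-14,-25,0,1]]'|sed -n 2p
python3 -m creep '[[0,0,0,-14,-25,0,1],[0,0,0,-14,-25,0,1],[0,0,0,-14,-25,0,1],[0,0,0,-14,-25,0,1],[0,0,0,-14,-25,0,1],[0,0,0,-14,-25,0,1],[0,0,0,-8,-15,0,1],[0,0,0,0,0,0,1],[0,0,0,0,0,0,1]]'|sed -n 2p
python3 - <<'E'
from plan import *
st(); snap('top','t13');snap('scene','s13')
crop('t13',180,130,325,225,5.5,'g1'); crop('s13',180,110,340,250,5,'g2')
E
```

```text
eef_pos: [665.7, -287.1, 405.2]
eef_pos: [618.5, -473.6, 404.3]
t 25.22 pos [ 618.5 -473.6  404.3] rpy [ 3.133 -0.011  2.415] F [ 0.9 -0.2  0. ] op -0.005 q [-0.66  0.6   1.24  0.01  1.31 -1.5 ]
```

View pics/g1.png

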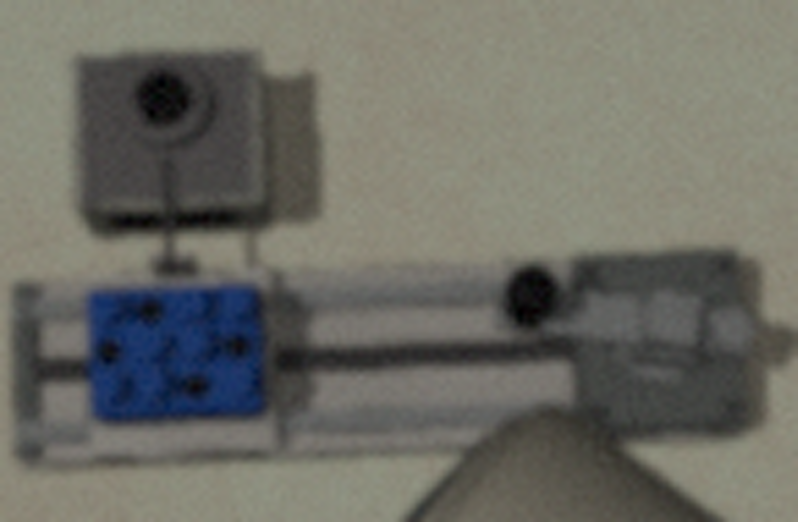

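View pics/g2.png

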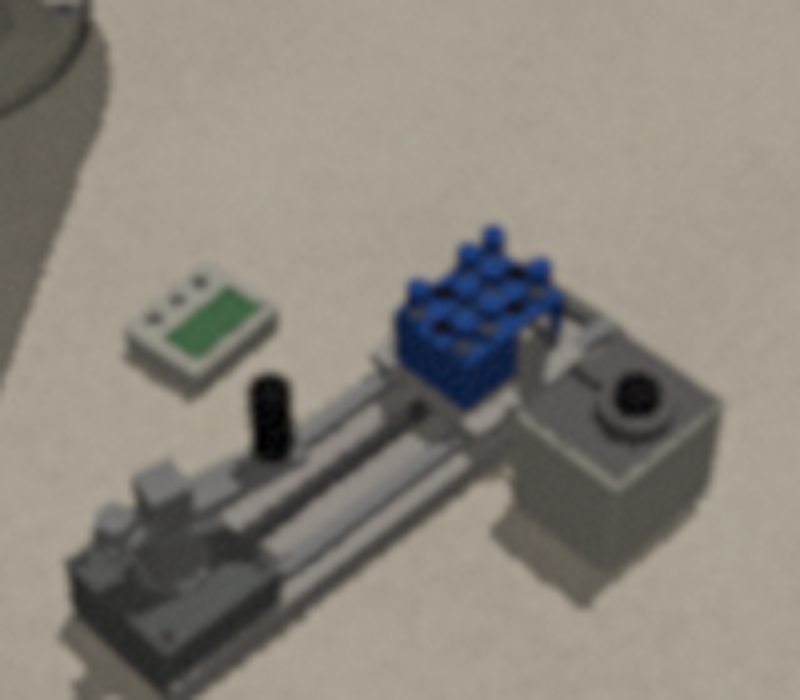

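The top view shows the pointer at (172,240) in line with the mark at (168,185). The button is up at (163,98), the crank sits flat on the gearbox, and the timer hasn't moved. I'm handing the job in.

```bash
python3 -m creep '[[0,0,0,0,0,0,1],[0,0,0,0,0,0,1]]'|sed -n 1,2p; python3 -c "
from rig import job
print(job.sign_off())"
```

```text
clock: 25.48
eef_pos: [619.9, -470.0, 404.6]
the job is handed in; nothing more can be done
None
```

I fitted the crank on the shaft and wound it about 2.6 turns clockwise by its knob. I then released it, pressed the scanner's button fully and let it come up. The job is handed in at 25.5 s, and no verdict was reported.

My last checks:
- **Crank:** it seated with the tool within 1 mm of the height I had worked out for fully home. In the last pictures it sits flat on the gearbox.
- **Rack:** the pointer is less than about 1 mm from the mark by my pixel estimate from the top picture, well within the 5.5 mm allowed.
- **Button:** the force climbed steadily to about 5 N over roughly 5–6 mm, then jumped to 21 N at the stop. Since its depth can't be read directly, I judged "fully down" from force and travel. It looks up again in the last pictures.
- **Bystanders:** the timer looks unmoved in the last picture. I did not measure the beaker or tip box again, but the arm never went near them.
- **Disagreement:** the two cameras differed by about 2–4 mm on most points and up to about 9 mm at the button. I relied mainly on the top camera, and contact agreed with it.

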